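Fit up a post foot in the wedge jig

TASK

Set up the post foot for tack welding in the jig bolted to the bench: first the angle cleat, flat on the bench with its toe against the end stop and its upright leg towards the mouth, then the rectangular tube behind it, its end butted flush against the cleat's upright leg. Last push the steel wedge across the jig between the two dogs and the tube's outer end, thin end first with its straight face to the tube, until it is tight and stays tight by itself when you let go; a firm push by hand will do, do not force it. Leave the other things on the bench where they are.

Things in the scene. Friction and masses are not known exactly. Their poses are not given: they have to be found in the camera images.
- jig: fixed fit-up jig of dark bare steel, open on top, bolted to the bench without a base plate: parts slide in on the bench itself. Origin: on the bench, on the jig's centre line, where the tube's outer end lies when the end stop is in its middle setting. +y: along the centre line from mouth to end stop; +x: across it, away from the robot, the way the wedge is pushed. Yaw under 0.2 rad
- rails (a point): point between the jig's two flat-bar rails, on the centre line, 100 mm along +y from the jig's origin, half-way up; axes as the jig's. Rails: 25 mm high, 10 mm thick, 87 mm apart inside, from y = +9 to +192 mm of the jig's frame, the first 14 mm flared out; bolted feet outside them (12 mm high, to 83 mm from the centre line, at y = +59 mm and beyond)
- dogs (a point): point on the centre line between the two dogs, 25 mm along -y from the jig's origin; axes as the jig's. Dogs: fixed steel blocks 35 mm high, 20 mm wide, centred 54 mm to either side in x, 40 mm long in y; their bearing faces look to +y and lie on the line y = -25 mm + x/8 of the jig's frame (the wedge's taper). 88 mm free between them. A bolt head on each, 8 mm higher
- mouth (a point): middle of the jig's mouth, on the centre line, 100 mm along -y from the jig's origin; axes as the jig's. Two lead-in plates, 25 mm high, open from 86 mm apart at the dogs to about 120 mm apart here. Tube and cleat can come in here along +y, sliding on the bench. Wedge gap: open to both sides between dogs (y = -25) and rails (y = +9 mm)
- stop_face (a point): end stop of the jig, a fixed dark steel block 84 mm wide, 36 mm high, set anew for each job: its y differs by up to 3 mm either way from +170 mm in the jig's frame. The point is the middle of its face towards the mouth, 18 mm above the bench; axes as the jig's
- cleat_mid (a point): loose angle cleat, bare steel, 0.33 to 0.5 kg: angle bar 80 mm long (x), lying on its flat leg, 50 mm heel to toe, 50 mm high, legs 8 mm thick. Point: centre of the upright leg, 25 mm above the bench. The flat leg points to +y, its toe 46 mm from the point; outer face of the upright leg 4 mm along -y. In the jig its axes match the jig's. Can be gripped by the upright leg from above
- tube_mid (a point): loose rectangular steel tube, 0.55 to 0.85 kg, lying flat: 120 mm long along its y, 80 mm wide (x), 40 mm high, walls 4 mm, open at both ends, both ends alike. Too wide to grip across. Point: its centre, 20 mm above the bench. In the jig its y lies along the jig's y, about 3.5 mm free on each side. Friction of steel on bench and steel about 0.5 to 0.7
- wedge_mid (a point): loose steel wedge, oiled, 0.55 to 0.85 kg: 170 mm along x, 22 high, thin end +x (14, nose 10), thick end -x (36), 25 at the middle; +y side straight, -y side tapers 1 in 8. Point: its centre, 11 mm up, 12.5 from the straight face. Home: axes as the jig's, within 35 mm of x = 0; 1 mm of slack is 8 mm of travel so feel: tight when a 12 to 20 N push no longer moves it (it may catch before)
- hammer: bystander: hammer with wooden handle, 300 mm, lying
- brush: bystander: hand brush, lying
- tape: bystander: tape measure case, 75 x 42 x 70 mm
- pipe_end: bystander: short end of round pipe, 60 mm across, 75 mm high, standing
- offcut: bystander: flat-bar offcut, 150 x 45 x 10 mm
- square: bystander: flat steel square, 130 x 124 mm, 6 mm thick
- tin: bystander: open metal tin, 84 mm across, 110 mm high
- gclamp: bystander: screw clamp, lying, about 160 mm
Not all that is in view belongs to the job. Leave any red or yellow look-alike of the part that bears tube_mid alone.

How it is judged:
By the outcome, as a careful person would: the job done as asked, in the order asked, and still so for the second after the job is handed in, with the robot touching nothing.
It also fails if it takes over 72 s, if anything falls off the work surface, if the arm or the gripper's body presses on something with over 40 N, if the wrist force passes 120 N, or if a joint passes its speed limit or range.

ROBOT

A 7-joint arm with a two-finger parallel gripper is mounted at the origin on the work surface. World frame = base frame: x ahead of the robot, y to its left, z up, the work surface at z = 0. Lengths are in mm, angles in rad, forces in N, time in s.
With the tool pointing down it reaches from about 400 to 850 mm from the base axis. Payload 10.4 kg.
Tool frame: the origin (TCP) lies on the centre line of the jaws, within the pads' length; the fingertips stand 17 mm ahead of it and the grasp point (between the pads) lies 2 mm behind it; z points along the fingers, y is the direction in which the jaws open and shut (so a half turn about z gives the same grasp; the last joint's range is limited). The gripper opens to 85 mm and grips with 20 to 120 N. Pads are 22 mm wide; open, the fingers measure 114 mm over their backs; the gripper's body (76 mm by 85 mm) begins 54 mm behind the grasp point. The pads swing forward as they close: fully open they stand 13 mm farther back than shut.
Start: joints at [-1.337, 0.332, -0.065, 1.46, 0.022, 1.35, -0.088], TCP at [158.727, 604.529, 248.338] pointing down, gripper open.
Joint ranges: [-2.6, 2.6], [-0.5, 2.12], [-1.47, 1.34], [0.16, 2.42], [-1.27, 4.41], [0.06, 2.06], [-2.6, 2.6]. Speed limits (rad/s): [2.22, 2.22, 2.79, 2.79, 3.14, 3.14, 3.14].

INTERFACE

Orientations are given as a rotation vector (axis times angle).
In Python, from workcell import telemetry, capture, camera_params, ticket, regions_of, spot_point gives the robot as it stands. The module is installed in compiled form; this text tells all that it offers.
- The arm moves only by the tool carry_out, never from a script. Its argument "steps" is a list of rows, each a list of 7 numbers: the turn, a rotation vector about the tool's x, y, z in degrees, then the shift along the tool's x, y, z in mm, then the opening in per cent of the stroke, from 0 (shut) to 100 (fully open). A call has 1 to 20 rows; each row shifts and turns the commanded pose from where the row before left it, along the tool's axes as they then stand; what a row does not reach is not made up. A row lasts 1/8 s, in which the tool goes at most 62.5 mm and 10.7 degrees, less where a joint would pass 70% of its speed; a pose out of reach is approached as far as the arm can. A call with a gripper value outside its range is refused whole. The fingers move at their own pace and stop on an object; "squeeze" is the grip in N (left out, the last holds). Time passes only in rows, so rows that do not move let the fingers close. It gives the time, the measured TCP pose, the force and the opening at its end, in the units of the state.
- telemetry.get_state(): the state, without advancing time (a new reading comes with each control period).
- capture(name): name is "side" or "top" or "wrist"; returns the picture (480x640x3 uint8, red, green, blue); there is no depth.
- camera_params(name): a dict with "camera_matrix" (3x3 intrinsics, pixels), "eye" and "attitude" of the camera in the world; the wrist camera has in their place "T_tool_cam" (4x4, takes a point from camera to tool coordinates, whose origin is the TCP and whose axes are the flange's). Camera axes: x right, y down, z forward; pixel columns grow to the right and rows downward; lengths in mm; the calibration is good to about 2 mm. A picture is of the moment at which its call begins: read the wrist's pose just before it. camera_params takes no time and is no camera call.
- ticket.close_job(): hands the job in, once; it reports no verdict.
Trained networks look in the newest picture that a camera, given by its name, has taken for a name from the list of things; names that differ only in an ending like _2 or _b are one class to them, and where a whole thing is asked for, a point or a joint stands for the part that bears it (a point fixed in the world has none). Each returns a list of dicts, best first, with "p" (0 to 1); they miss things now and then, are a little off and sometimes report something else, mostly with a low value. They report only what shows in the picture. A call takes as long as a camera call. They do not tell look-alikes from the thing itself.
- regions_of(name, camera): "mask" (480x640 bool, what is visible of it) and "box" ([centre column, centre row, width, height] in pixels, round what is visible of it).
- spot_point(name, camera): "position" ([column, row] in pixels: a listed point, or the origin of a listed thing).
The state is a dict: "clock": time; "q": joint angles; "dq": joint speeds; "effort": joint torques, N m; "position": TCP position; "ee_rot": TCP orientation; "ft_force": force on the tool from outside, world axes, zero at the start; "moment": the same for the moment, N m; "opening": opening from 0.0 (shut) to 1.0 (fully open).
Only numpy, scipy, OpenCV 4.12 (cv2) and the standard library are available. Lean on these libraries where they do the work, as an engineer would, in place of code of your own. Each camera call takes 0.05 s, during which the arm holds its last target.

## Working session

There is one attempt and no reset: what is moved stays moved. The work goes in short steps, Python scripts to look and compute and a tool call to move; the robot and the scene stay as the last step left them, time stands still between calls to the robot, and variables do not carry over. Pictures are saved under pics/ and viewed, and the job is handed in when it is done.

Besides the shell and the picture viewer there is one more tool, called as name(argument=value, ...), one argument or row to a line, values as JSON. carry_out: Moves the arm, as the interface text tells. Its arguments: {"type":"object","properties":{"steps":{"type":"array","items":{"type":"array","items":{"type":"number"}}},"squeeze":{"type":"number"}},"required":["steps"]}

```bash
mkdir -p pics; ls; python3 - <<'E'
from workcell import telemetry, capture, camera_params
import cv2
s=telemetry.get_state();print(s)
for n in ['side','top','wrist']:
    im=capture(n);cv2.imwrite(f'pics/{n}0.png',im[:,:,::-1]);print(n,camera_params(n))
E
```

```text
pics
{'clock': 0.0, 'q': array([-1.33660155,  0.33287791, -0.06469708,  1.46096037,  0.02160075,
        1.34992729, -0.08850549]), 'dq': array([-0.00056787,  0.00046246,  0.00101348, -0.00010543,  0.00096831,
        0.00167573, -0.00080808]), 'effort': array([ 1.56335618e-04, -6.25446296e+01,  4.91460145e-02, -3.91602230e+01,
        1.62475300e-02,  1.00113181e-02,  1.51330391e-05]), 'position': array([158.65226837, 604.14690366, 247.50305327]), 'ee_rot': array([-4.02228998e-01, -3.11561762e+00,  2.31320872e-03]), 'ft_force': array([ 0.00445897, -0.27095922, -0.92122258]), 'moment': array([-0.04054112, -0.03029096,  0.008718  ]), 'opening': 0.9990391333535158}
side {'camera_matrix': array([[459.10349004,   0.        , 322.09528617],
       [  0.        , 459.10349004, 242.09654759],
       [  0.        ,   0.        ,   1.        ]]), 'eye': array([ 510.07080292, -898.12570511, 1000.78666561]), 'attitude': array([-2.37061584,  0.11351439, -0.03547702])}
top {'camera_matrix': array([[484.17996792,   0.        , 317.80501536],
       [  0.        , 484.17996792, 237.71778311],
       [  0.        ,   0.        ,   1.        ]]), 'eye': array([ 399.83290123,   18.03630322, 1308.69112514]), 'attitude': array([-2.16760881,  2.13629528, -0.14907001])}
wrist {'camera_matrix': array([[368.49098471,   0.        , 323.3866806 ],
       [  0.        , 368.49098471, 239.64721301],
       [  0.        ,   0.        ,   1.        ]]), 'T_tool_cam': array([[ 1.03371473e-03, -9.52469892e-01, -3.04630985e-01,
         7.77068467e+01],
       [ 9.99999161e-01,  7.46692105e-04,  1.05869766e-03,
        -4.67492331e-01],
       [-7.80912095e-04, -3.04631823e-01,  9.52469864e-01,
        -1.25595033e+02],
       [ 0.00000000e+00,  0.00000000e+00,  0.00000000e+00,
         1.00000000e+00]])}
```

View pics/top0.png

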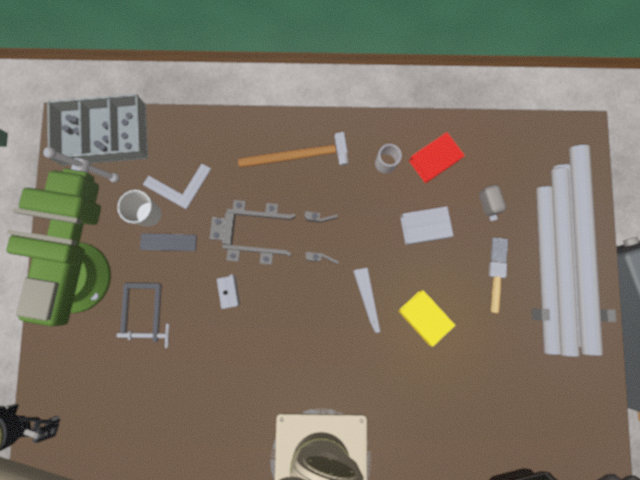

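View pics/side0.png

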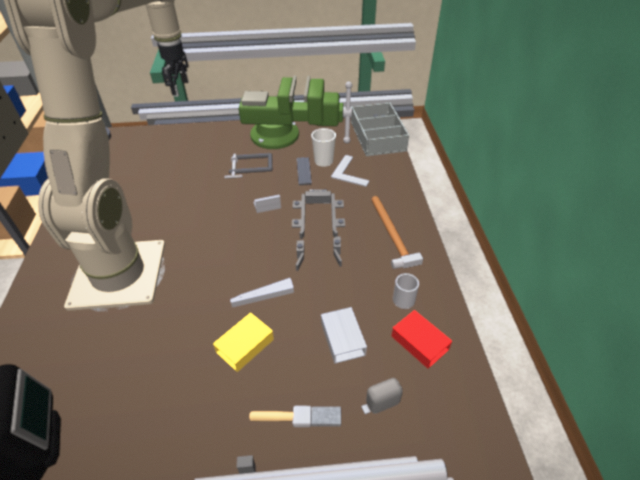

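View pics/wrist0.png

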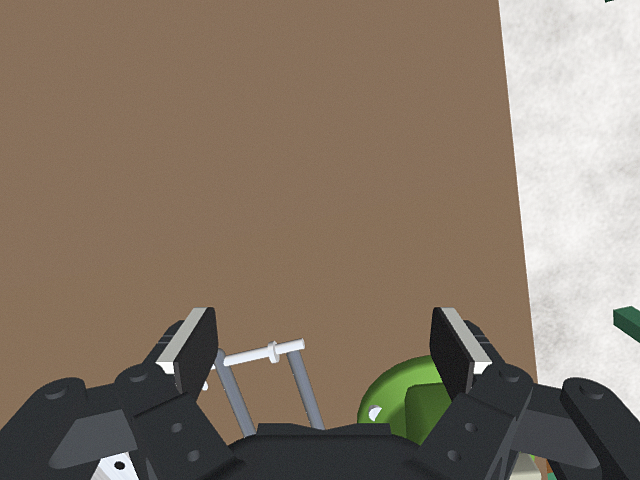

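```bash
cat > h.py <<'E'
import numpy as np, cv2
from scipy.spatial.transform import Rotation as R
from workcell import telemetry, capture, camera_params, regions_of, spot_point
def cam(n,st=None):
    p=camera_params(n);K=p['camera_matrix']
    if n=='wrist':
        T=np.eye(4);T[:3,:3]=R.from_rotvec(st['ee_rot']).as_matrix();T[:3,3]=st['position']
        C=T@p['T_tool_cam'];return K,C[:3,:3],C[:3,3]
    return K,R.from_rotvec(p['attitude']).as_matrix(),p['eye']
def unproj(c,uv,z):
    K,Rm,e=c;d=Rm@np.linalg.solve(K,[uv[0],uv[1],1.]);return e+d*(z-e[2])/d[2]
def proj(c,P):
    K,Rm,e=c;P=np.atleast_2d(P);q=(P-e)@Rm@K.T;return q[:,:2]/q[:,2:]
E
python3 - <<'E'
from h import *
import cv2
Z=dict(rails=12,dogs=0,mouth=0,stop_face=18,jig=0,cleat_mid=25,tube_mid=20,wedge_mid=11)
for n in ['top','side']:
    im=capture(n);c=cam(n);np.save(n+'.npy',im)
    for k,z in Z.items():
        for r in spot_point(k,n)[:3]:
            print(n,k,round(r['p'],2),np.round(r['position'],1),np.round(unproj(c,r['position'],z),1))
    print(proj(c,[[0,0,0]]))
im=np.load('top.npy');cv2.imwrite('pics/topz.png',cv2.resize(im[120:350,190:520],None,fx=2.4,fy=2.4,interpolation=cv2.INTER_CUBIC)[:,:,::-1])
im=np.load('side.npy');cv2.imwrite('pics/sidez.png',cv2.resize(im[140:400,200:460],None,fx=2.3,fy=2.3,interpolation=cv2.INTER_CUBIC)[:,:,::-1])
print(telemetry.get_state()['clock'])
E
```

```text
top stop_face 0.64 [234.9 227.3] [601.6 240.3  18. ]
top stop_face 0.62 [159.5 307.8] [384.  430.9  18. ]
top cleat_mid 0.8 [236.6 290.5] [432.  228.3  25. ]
top tube_mid 0.9 [437. 157.] [ 805.2 -308.4   20. ]
top tube_mid 0.7 [427.2 316.7] [ 370.9 -274.3   20. ]
top tube_mid 0.64 [426.2 227.6] [ 608.1 -275.5   20. ]
top wedge_mid 0.57 [369.  298.3] [ 416.8 -122.2   11. ]
[[320.93613197 461.34649485]]
side rails 0.71 [317.7 211.6] [589.6 191.1  12. ]
side rails 0.71 [303.5 173.2] [557.3 395.5  12. ]
side rails 0.55 [389.  234.4] [796.5  66.6  12. ]
side dogs 0.41 [323.7 161.6] [635.7 472.4   0. ]
side stop_face 0.71 [320.1 197.5] [602.9 252.3  18. ]
side jig 0.73 [401.9 298.1] [ 787.6 -165.6    0. ]
side cleat_mid 0.53 [267.  202.4] [429.4 237.3  25. ]
side cleat_mid 0.44 [260.3 291.7] [ 408.1 -125.7   25. ]
side tube_mid 0.97 [418.  338.1] [ 795.4 -304.9   20. ]
side tube_mid 0.66 [243.1 337.8] [ 365.2 -262.    20. ]
side tube_mid 0.6 [344.1 335.5] [ 614.9 -279.8   20. ]
side wedge_mid 0.83 [264.3 292.6] [ 417.4 -118.8   11. ]
[[117.873054   273.49538766]]
1.05
```

View pics/topz.png

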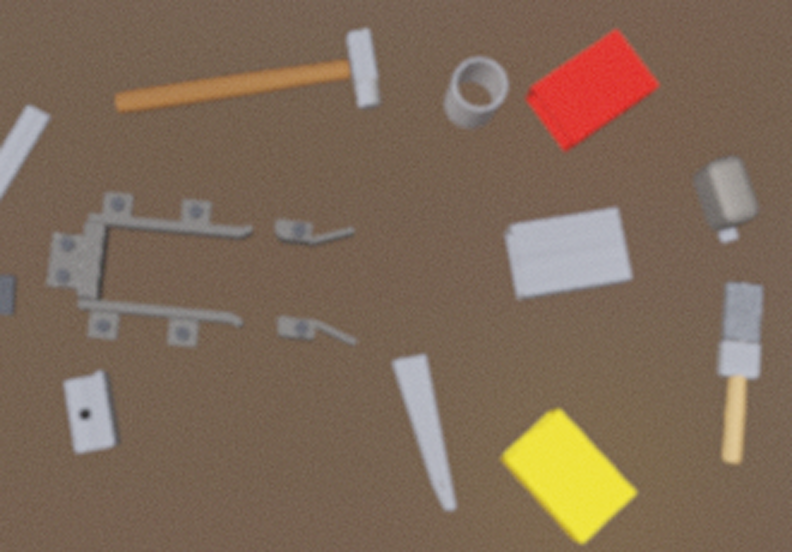

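View pics/sidez.png

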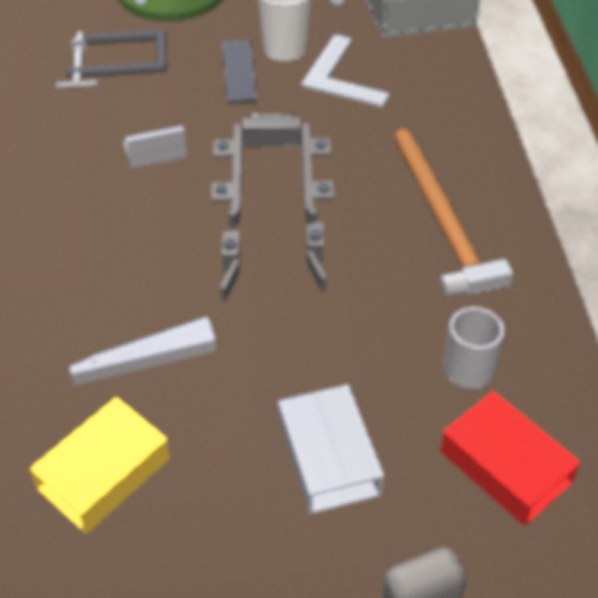

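```bash
cat >> h.py <<'E'
def plan(target,ydir=None,st=None):
    """ydir: world angle (rad) wanted for tool y axis; tool z down."""
    st=st or telemetry.get_state()
    M=R.from_rotvec(st['ee_rot']).as_matrix();p=st['position']
    print('t',round(st['clock'],2),'pos',p.round(1),'F',np.round(st['ft_force'],1),'open',round(st['opening'],3),'yang',round(np.degrees(np.arctan2(M[1,1],M[0,1])),2),'tilt',np.degrees(M[:2,2]).round(2))
    d=M.T@(np.array(target)-p);print('tool shift before turn',d.round(1))
    if ydir is not None:
        y=np.array([np.cos(ydir),np.sin(ydir),0]);z=np.array([0,0,-1.]);x=np.cross(y,z)
        G=np.column_stack([x,y,z]);rv=(R.from_matrix(M.T@G)).as_rotvec()
        print('turn deg',np.degrees(rv).round(2),'shift after turn',(G.T@(np.array(target)-p)).round(1))
E
python3 - <<'E'
from h import *
plan([520,180,260],np.radians(94-8))
E
```

```text
t 1.05 pos [158.7 604.5 248.4] F [0.9 0.2 0.6] open 1.001 yang 75.29 tilt [0.   0.01]
tool shift before turn [-457.3 -318.9  -11.7]
turn deg [ 1.000e-02  0.000e+00 -1.071e+01] shift after turn [-390.  -398.3  -11.6]
```

carry_out(
  steps=[
    [0,0,-5.4,0,0,0,100],
    [0,0,-5.3,0,0,0,100],
    [0,0,0,-30,-30.6,-0.9,100],
    [0,0,0,-30,-30.6,-0.9,100],
    [0,0,0,-30,-30.6,-0.9,100],
    [0,0,0,-30,-30.6,-0.9,100],
    [0,0,0,-30,-30.6,-0.9,100],
    [0,0,0,-30,-30.6,-0.9,100],
    [0,0,0,-30,-30.6,-0.9,100],
    [0,0,0,-30,-30.6,-0.9,100],
    [0,0,0,-30,-30.6,-0.9,100],
    [0,0,0,-30,-30.6,-0.9,100],
    [0,0,0,-30,-30.6,-0.9,100],
    [0,0,0,-30,-30.6,-0.9,100],
    [0,0,0,-30,-30.6,-0.9,100],
    [0,0,0,0,0,0,100],
  ],
)

```text
clock: 3.05
position: [521.7, 177.0, 260.2]
ee_rot: [0.119, 3.138, -0.001]
ft_force: [-1.5, -0.4, 0.4]
opening: 1.0
```

```bash
python3 - <<'E'
from h import *
import pickle
st=telemetry.get_state();im=capture('wrist');cv2.imwrite('pics/w1.png',im[:,:,::-1]);pickle.dump((st,im),open('w1.pkl','wb'))
plan([520,180,260],np.radians(86),st)
c=cam('wrist',st)
for k,z in dict(rails=12,dogs=0,mouth=0,stop_face=18,jig=0,cleat_mid=25,wedge_mid=11).items():
    for r in spot_point(k,'wrist')[:2]:
        print(k,round(r['p'],2),np.round(r['position'],1),np.round(unproj(c,r['position'],z),1))
E
```

```text
t 3.05 pos [521.7 177.  260.2] F [-1.5 -0.4  0.4] open 1.0 yang 85.66 tilt [ 0.05 -0.05]
tool shift before turn [1.9 2.9 0.2]
turn deg [-0.05  0.06 -0.34] shift after turn [1.9 2.9 0.2]
stop_face 0.82 [395.2 263.9] [594.7 248.2  18. ]
cleat_mid 0.64 [374.8 100.8] [429.6 230.8  25. ]
wedge_mid 0.57 [  6.  108.5] [ 409.6 -120.1   11. ]
```

View pics/w1.png

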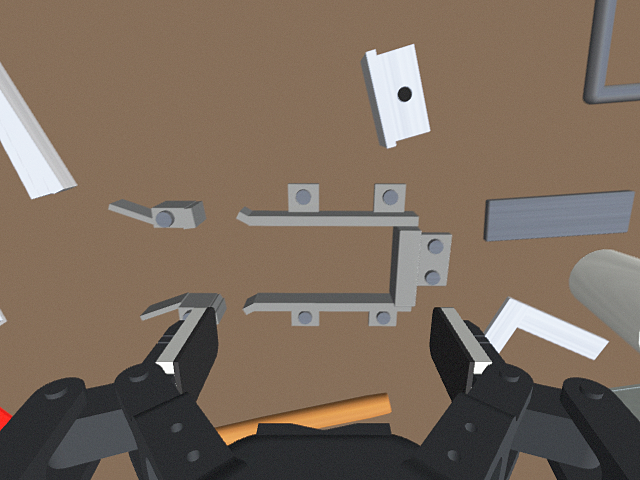

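```bash
python3 - <<'E'
import cv2
im=cv2.imread('pics/w1.png')
cv2.imwrite('pics/w1a.png',cv2.resize(im[170:340,225:460],None,fx=3.4,fy=3.4,interpolation=cv2.INTER_CUBIC))
cv2.imwrite('pics/w1b.png',cv2.resize(im[30:160,340:450],None,fx=4.5,fy=4.5,interpolation=cv2.INTER_CUBIC))
cv2.imwrite('pics/w1c.png',cv2.resize(im[180:340,90:260],None,fx=3.5,fy=3.5,interpolation=cv2.INTER_CUBIC))
E
```

```text
(no output)
```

View pics/w1a.png

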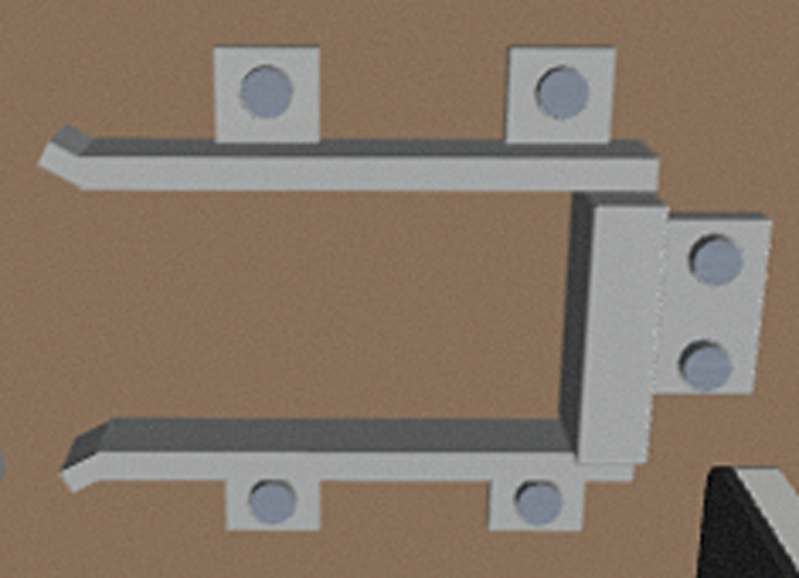

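View pics/w1b.png

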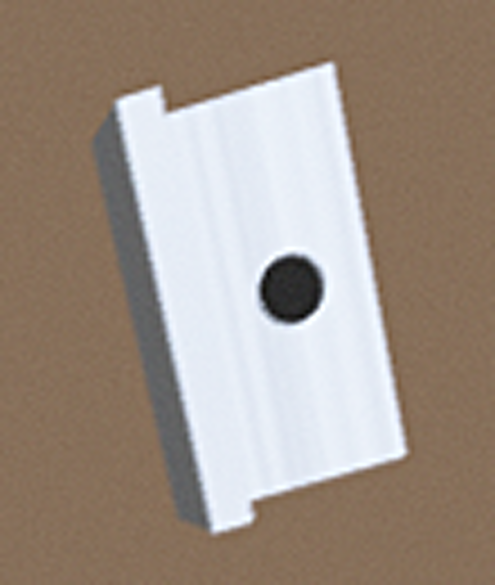

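View pics/w1c.png

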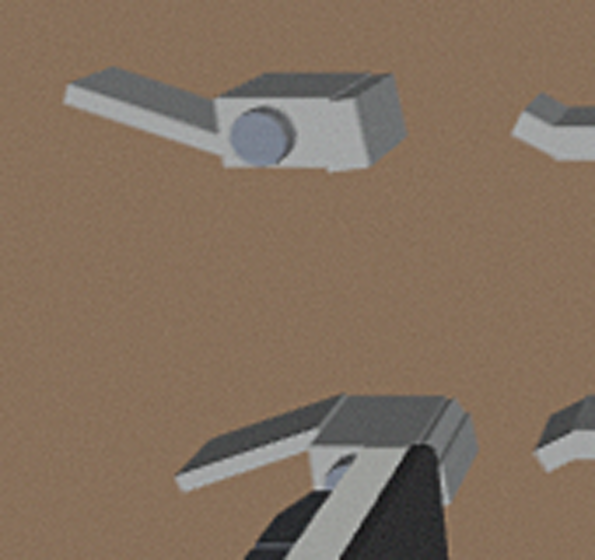

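```bash
cat > fit1.py <<'E'
from h import *
import pickle
from scipy.optimize import least_squares
st,im=pickle.load(open('w1.pkl','rb'));c=cam('wrist',st)
A=lambda u,v:(u/3.4+225-.3,v/3.4+170-.3); B=lambda u,v:(u/4.5+340-.4,v/4.5+30-.4); C=lambda u,v:(u/3.5+90-.3,v/3.5+180-.3)
J=[(A(658,190),(-43.5,192,25),0),(A(658,157),(-53.5,192,25),0),(A(82,190),(-43.5,23,25),0),(A(110,452),(43.5,23,25),0),(A(98,480),(53.5,23,25),0),(A(635,480),(53.5,192,25),0),
(A(597,206),(-42,170,36),1),(A(578,462),(42,170,36),1),(A(572,193),(-42,170,0),1),
(C(355,97),(-64,-33,35),0),(C(368,165),(-44,-30.5,35),0)]
def T(p,P):
    a=p[2];return np.array([p[0]+np.cos(a)*P[0]-np.sin(a)*P[1],p[1]+np.sin(a)*P[0]+np.cos(a)*P[1],P[2]])
def res(p):
    return np.concatenate([proj(c,T(p,np.array(P)+[0,p[3]*s,0]))[0]-uv for uv,P,s in J])
r=least_squares(res,[595,70,-.07,0],loss='soft_l1');print('jig',r.x.round(3));print(res(r.x).reshape(-1,2).round(1).tolist())
L=[(B(115,102),(-40,-4,50)),(B(162,86),(-40,4,50)),(B(210,533),(40,-4,50)),(B(254,517),(40,4,50)),(B(333,62),(-40,46,8)),(B(408,455),(40,46,8)),(B(95,143),(-40,-4,0)),(B(180,517),(40,-4,0))]
L=[(uv,np.array(P)-[0,0,25]) for uv,P in L]
def res2(p): return np.concatenate([proj(c,T(p,np.array(P))+[0,0,25])[0]-uv for uv,P in L])
q=least_squares(res2,[430,230,.1],loss='soft_l1');print('cleat',q.x.round(3));print(res2(q.x).reshape(-1,2).round(1).tolist())
E
python3 fit1.py
```

```text
jig [ 5.80349e+02  7.55580e+01 -7.70000e-02  1.91300e+00]
[[-0.6, 0.1], [0.2, 0.3], [2.4, -0.3], [-1.2, -0.2], [2.8, -0.2], [-0.9, 0.1], [-0.4, -0.2], [-0.0, 0.7], [0.4, -5.7], [-0.6, 0.2], [0.4, 0.6]]
cleat [4.30625e+02 2.33147e+02 2.02000e-01]
[[0.6, -0.6], [-0.4, 0.0], [1.1, -0.1], [0.1, 0.9], [0.0, 0.1], [-0.3, 0.0], [-0.7, -0.2], [-0.4, 0.1]]
```

```bash
python3 - <<'E'
from h import *
plan([430.6,233.1,42],np.pi/2+.202)
E
```

```text
t 3.45 pos [519.5 181.2 260.1] F [-0.5 -0.1  0.5] open 1.001 yang 86.07 tilt [0.   0.02]
tool shift before turn [ 92.3  45.6 218.1]
turn deg [  0.02   0.   -15.5 ] shift after turn [ 76.7  68.7 218.1]
```

carry_out(
  steps=[
    [0,0,-7.75,0,0,0,70],
    [0,0,-7.75,0,0,0,70],
    [0,0,0,20,17,30,60],
    [0,0,0,20,17,30,60],
    [0,0,0,20,17,30,60],
    [0,0,0,16.7,17.7,30,60],
    [0,0,0,0,0,20,60],
    [0,0,0,0,0,10,60],
    [0,0,0,0,0,0,60],
    [0,0,0,0,0,0,60],
  ],
)

```text
clock: 4.7
position: [431.7, 232.6, 110.8]
ee_rot: [-0.314, 3.125, 0.001]
ft_force: [0.2, -0.4, 0.7]
opening: 0.601
```

```bash
python3 - <<'E'
from h import *
import pickle
st=telemetry.get_state();im=capture('wrist');pickle.dump((st,im),open('w2.pkl','wb'))
plan([430.6,233.1,42],np.pi/2+.202,st)
c=cam('wrist',st)
from fit1 import T,L
im=im[:,:,::-1].copy()
for q in [(430.6,233.1,.202)]:
    for uv,P in L:
        p=proj(c,T(q,np.array(P))+[0,0,25])[0];cv2.circle(im,(int(round(p[0])),int(round(p[1]))),2,(0,0,255),-1)
cv2.imwrite('pics/w2.png',im)
E
```

```text
t 4.7 pos [431.7 232.6 110.8] F [ 0.2 -0.4  0.7] open 0.601 yang 101.46 tilt [0.06 0.04]
tool shift before turn [ 1.1  0.7 68.8]
turn deg [ 0.03  0.07 -0.11] shift after turn [ 1.   0.7 68.8]
jig [ 5.80278e+02  7.54880e+01 -7.70000e-02  1.91900e+00]
[[-0.6, 0.1], [0.2, 0.3], [2.4, -0.3], [-1.2, -0.2], [2.8, -0.3], [-0.9, 0.1], [-0.4, -0.2], [-0.0, 0.7], [0.4, -5.7], [-0.6, 0.2], [0.4, 0.6]]
cleat [4.30544e+02 2.33079e+02 2.02000e-01]
[[0.6, -0.6], [-0.4, 0.0], [1.1, -0.1], [0.1, 0.9], [0.0, 0.1], [-0.3, 0.0], [-0.7, -0.2], [-0.4, 0.1]]
```

View pics/w2.png

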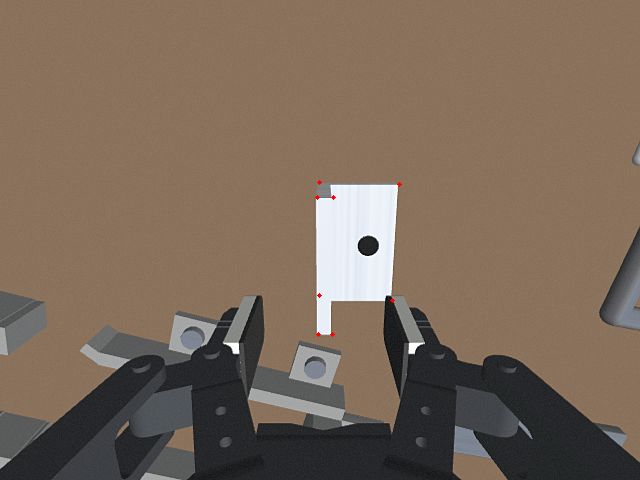

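carry_out(
  steps=[
    [0,0,0,0.5,0.3,25,60],
    [0,0,0,0,0,25,60],
    [0,0,0,0,0,16,60],
    [0,0,0,0,0,2.5,60],
    [0,0,0,0,0,0,0],
    [0,0,0,0,0,0,0],
    [0,0,0,0,0,0,0],
    [0,0,0,0,0,0,0],
    [0,0,0,0,0,0,0],
    [0,0,0,0,0,0,0],
  ],
  squeeze=60,
)

```text
clock: 6.0
position: [431.1, 233.0, 42.4]
ee_rot: [-0.314, 3.125, 0.001]
ft_force: [-0.3, -0.7, 6.3]
opening: 0.079
```

```bash
python3 - <<'E'
from h import *
from fit1 import T
j=(580.3,75.5,-.077)
for yy in [110,123.9,125.9]: print(yy,T(j,(0,yy,0)).round(1))
t=T(j,(0,110,0));t[2]=110
plan(t,np.pi/2-.077)
E
```

```text
jig [ 5.80278e+02  7.54880e+01 -7.70000e-02  1.91900e+00]
[[-0.6, 0.1], [0.2, 0.3], [2.4, -0.3], [-1.2, -0.2], [2.8, -0.3], [-0.9, 0.1], [-0.4, -0.2], [-0.0, 0.7], [0.4, -5.7], [-0.6, 0.2], [0.4, 0.6]]
cleat [4.30544e+02 2.33078e+02 2.02000e-01]
[[0.6, -0.6], [-0.4, 0.0], [1.1, -0.1], [0.1, 0.9], [0.0, 0.1], [-0.3, 0.0], [-0.7, -0.2], [-0.4, 0.1]]
110 [588.8 185.2   0. ]
123.9 [589.8 199.    0. ]
125.9 [590. 201.   0.]
t 6.0 pos [431.1 233.   42.4] F [-0.3 -0.7  6.3] open 0.079 yang 101.48 tilt [0.06 0.06]
tool shift before turn [-145.1  -78.2  -67.5]
turn deg [ 0.05  0.07 15.89] shift after turn [-160.9  -35.5  -67.6]
```

carry_out(
  steps=[
    [0,0,0,0,0,-10,0],
    [0,0,0,0,0,-30,0],
    [0,0,0,0,0,-27.6,0],
    [0,0,8,0,0,0,0],
    [0,0,7.9,0,0,0,0],
    [0,0,0,-20,-5,0,0],
    [0,0,0,-30,-7,0,0],
    [0,0,0,-30,-7,0,0],
    [0,0,0,-30,-7,0,0],
    [0,0,0,-30,-7,0,0],
    [0,0,0,-20.9,-2.5,0,0],
    [0,0,0,0,0,0,0],
    [0,0,0,0,0,0,0],
  ],
)

```text
clock: 7.62
position: [587.4, 185.1, 108.9]
ee_rot: [-0.12, -3.138, 0.0]
ft_force: [-0.6, 0.2, -4.2]
opening: 0.078
```

```bash
sed -i 's/;print(.jig.*$//; s/;print(.cleat.*$//' fit1.py; python3 - <<'E'
from h import *
import pickle
from fit1 import T,J,L
j=(580.3,75.5,-.077)
t=T(j,(0,110,0));t[2]=110
st=telemetry.get_state();im=capture('wrist');pickle.dump((st,im),open('w3.pkl','wb'))
plan(t,np.pi/2-.077,st)
c=cam('wrist',st)
im=im[:,:,::-1].copy()
for uv,P,s in J:
    p=proj(c,T(j,np.array(P)+[0,s*1.9,0]))[0];cv2.circle(im,tuple(int(round(x)) for x in p),2,(0,0,255),-1)
M=R.from_rotvec(st['ee_rot']).as_matrix();yaw=np.arctan2(M[1,1],M[0,1])-np.pi/2
for uv,P in L:
    p=proj(c,T((*st['position'][:2],yaw),np.array(P))+[0,0,st['position'][2]-42.4+25])[0];cv2.circle(im,tuple(int(round(x)) for x in p),2,(255,0,0),-1)
cv2.imwrite('pics/w3.png',im)
E
```

```text
t 7.62 pos [587.4 185.1 108.9] F [-0.6  0.2 -4.2] open 0.078 yang 85.61 tilt [-0.06  0.  ]
tool shift before turn [-1.4  0.1 -1.1]
turn deg [-0.   -0.06  0.02] shift after turn [-1.4  0.1 -1.1]
```

View pics/w3.png

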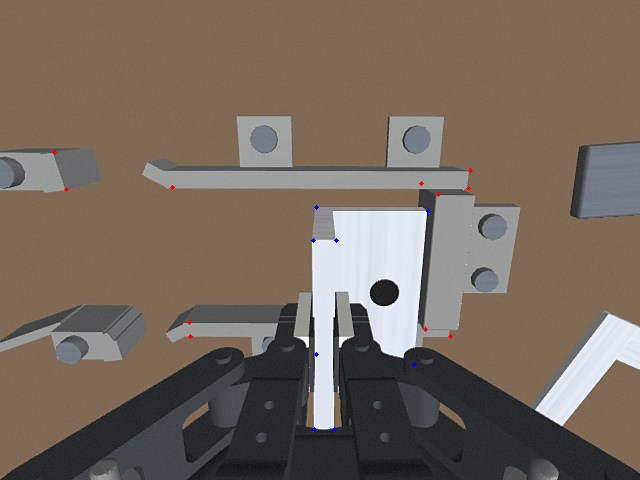

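carry_out(
  steps=[
    [0,0,0,-1.4,0,10,0],
    [0,0,0,0,0,20,0],
    [0,0,0,0,0,20,0],
    [0,0,0,0,0,10,0],
    [0,0,0,0,0,4,0],
    [0,0,0,0,0,1.5,0],
    [0,0,0,0,0,0,0],
    [0,0,0,0,0,0,0],
  ],
)

```text
clock: 8.68
position: [589.9, 184.9, 44.1]
ee_rot: [0.121, 3.139, 0.001]
ft_force: [0.2, -1.0, -3.1]
opening: 0.077
```

carry_out(
  steps=[
    [0,0,0,1,4,0.6,0],
    [0,0,0,0,5,0,0],
    [0,0,0,0,3,0,0],
    [0,0,0,0,0,0,0],
    [0,0,0,0,0,0,0],
  ],
)

```text
clock: 9.3
position: [589.6, 196.6, 43.0]
ee_rot: [-0.121, -3.139, 0.0]
ft_force: [0.2, -0.2, -3.6]
opening: 0.08
```

carry_out(
  steps=[
    [0,0,0,0,2,0.4,0],
    [0,0,0,0,1,0,0],
    [0,0,0,0,1,0,0],
    [0,0,0,0,0.7,0,0],
    [0,0,0,0,0,0,0],
  ],
)

```text
clock: 9.93
position: [589.8, 200.0, 42.6]
ee_rot: [-0.123, -3.138, 0.002]
ft_force: [-3.3, -6.1, 1.1]
opening: 0.076
```

carry_out(
  steps=[
    [0,0,0,0,0.5,0,0],
    [0,0,0,0,0.3,0,0],
    [0,0,0,0,0,0,0],
  ],
)

```text
clock: 10.3
position: [589.8, 200.0, 42.7]
ee_rot: [-0.123, -3.138, 0.004]
ft_force: [-4.4, -7.5, 3.4]
opening: 0.081
```

carry_out(
  steps=[
    [0,0,0,0,0.3,0,0],
    [0,0,0,0,0,0,25],
    [0,0,0,0,0,0,25],
    [0,0,0,0,0,-20,25],
    [0,0,0,0,0,-40,25],
    [0,0,0,30,-10,-40,25],
    [0,0,0,30,-20,-40,25],
    [0,0,0,30,-20,0,25],
    [0,0,0,0,0,0,25],
    [0,0,0,0,0,0,25],
  ],
)

```text
clock: 11.55
position: [497.0, 160.2, 183.8]
ee_rot: [0.12, 3.138, 0.002]
ft_force: [-0.6, 0.3, -0.2]
opening: 0.248
```

```bash
python3 - <<'E'
from h import *
import pickle
from fit1 import T,J,L
j=(580.3,75.5,-.077)
st=telemetry.get_state();im=capture('wrist');pickle.dump((st,im),open('w4.pkl','wb'))
plan([0,0,0],np.pi/2-.077,st)
c=cam('wrist',st)
cv2.imwrite('pics/w4.png',im[:,:,::-1])
E
```

```text
t 11.55 pos [497.  160.2 183.8] F [-0.6  0.3 -0.2] open 0.248 yang 85.6 tilt [0.09 0.07]
tool shift before turn [ 483.5 -198.1  182.7]
turn deg [0.08 0.09 0.01] shift after turn [ 483.2 -198.   183.8]
```

View pics/w4.png

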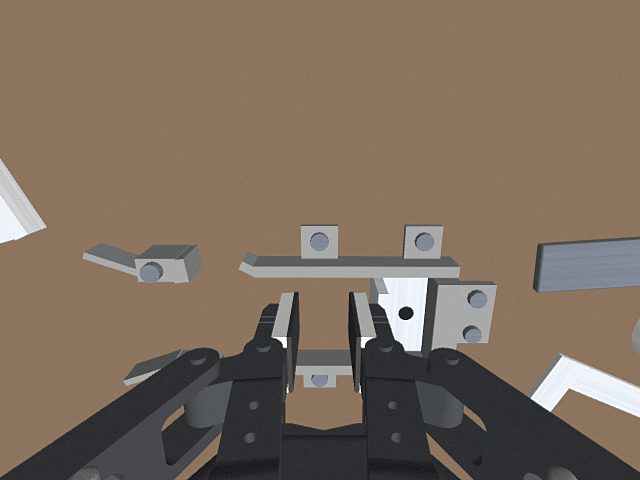

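carry_out(
  steps=[
    [0,0,0,0,-20,-20,60],
    [0,0,0,-10,-40,-20,100],
    [0,0,0,-10,-45,-20,100],
    [0,0,0,-15,-45,-16,100],
    [0,0,0,-15,-45,0,100],
    [0,0,0,-15,-45,0,100],
    [0,0,0,-15,-45,0,100],
    [0,0,0,-15,-45,0,100],
    [0,0,0,-15,-45,0,100],
    [0,0,0,-10,-40,0,100],
    [0,0,0,-5,-15,0,100],
    [0,0,0,0,0,0,100],
    [0,0,0,0,0,0,100],
  ],
)

```text
clock: 13.22
position: [588.6, -276.9, 258.4]
ee_rot: [-0.118, -3.139, -0.002]
ft_force: [0.3, -0.2, 0.0]
opening: 1.001
```

```bash
python3 - <<'E'
from h import *
import pickle
st=telemetry.get_state();im=capture('wrist');pickle.dump((st,im),open('w5.pkl','wb'))
plan([0,0,0],np.pi/2-.077,st)
cv2.imwrite('pics/w5.png',im[:,:,::-1])
E
```

```text
t 13.22 pos [ 588.6 -276.9  258.4] F [ 0.3 -0.2  0. ] open 1.001 yang 85.7 tilt [-0.    0.06]
tool shift before turn [607.6 231.8 258.7]
turn deg [ 0.06 -0.01  0.12] shift after turn [608.1 230.8 258.4]
```

View pics/w5.png

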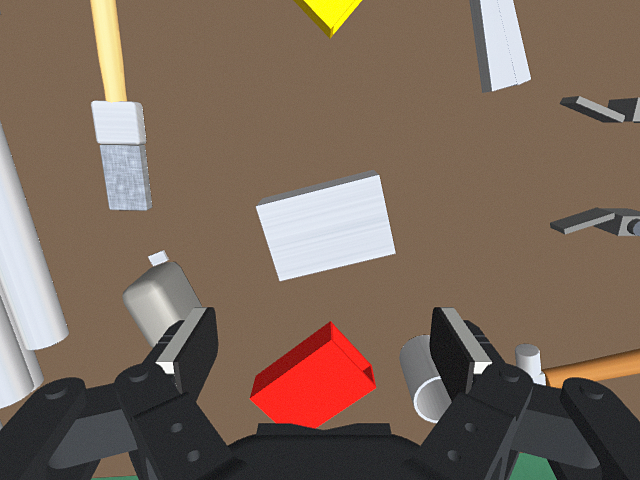

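```bash
python3 - <<'E'
import cv2
im=cv2.imread('pics/w5.png')
cv2.imwrite('pics/w5a.png',cv2.resize(im[160:290,245:405],None,fx=4.5,fy=4.5,interpolation=cv2.INTER_CUBIC))
E
```

```text
(no output)
```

View pics/w5a.png

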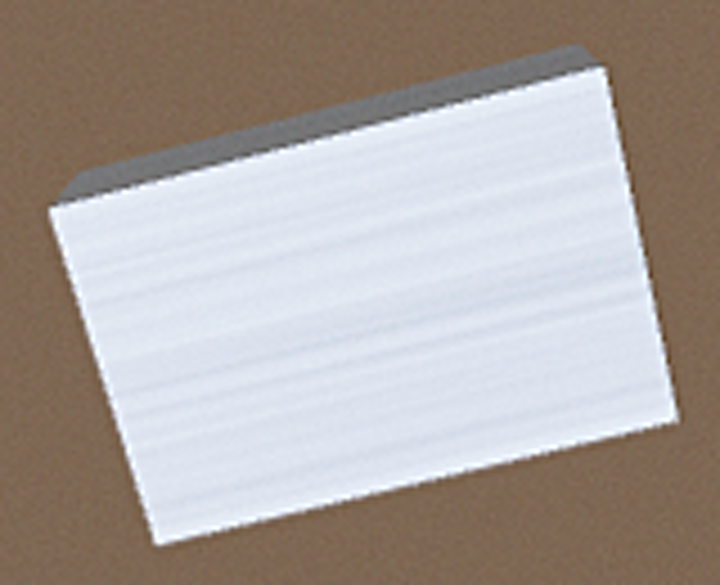

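```bash
python3 - <<'E'
from h import *
import pickle
from fit1 import T,least_squares
st,im=pickle.load(open('w5.pkl','rb'));c=cam('wrist',st)
B=lambda u,v:(u/4.5+245-.4,v/4.5+160-.4)
L=[(B(50,208),(-40,-60,40)),(B(603,66),(-40,60,40)),(B(678,420),(40,60,40)),(B(157,545),(40,-60,40))]
f=lambda p:np.concatenate([proj(c,T(p,P))[0]-uv for uv,P in L])
q=least_squares(f,[610,-277,.2]).x;print(q.round(3),f(q).round(1))
for P in [(40,60),(40,-60),(-40,-60)]: print(T(q,(*P,0)).round(1))
j=(580.3,75.5,-.077)
a=j[2];d=q[:2]-j[:2];print('tube in jig',np.cos(a)*d[0]+np.sin(a)*d[1],-np.sin(a)*d[0]+np.cos(a)*d[1])
for y in (-370,-300,-100): print(T(j,(0,y,0)))
E
```

```text
[ 6.11055e+02 -2.75120e+02  1.78000e-01] [-0.3  0.1  0.3 -0.   0.2 -0.1 -0.1 -0. ]
[ 639.8 -209.     0. ]
[ 661.1 -327.1    0. ]
[ 582.3 -341.3    0. ]
tube in jig 57.63464192214278 -347.2154143311801
[ 551.83814452 -293.40367684    0.        ]
[ 557.22281988 -223.61108933    0.        ]
[572.60760663 -24.20369644   0.        ]
```

```bash
python3 - <<'E'
from h import *
import pickle
from fit1 import T
st,im=pickle.load(open('w5.pkl','rb'));c=cam('wrist',st)
j=(580.3,75.5,-.077);a=j[2]
for n,uv,z in [('red',(331,322),40),('redR',(374,378),40),('redL',(250,396),40),('tape corner',(200,300),0),('tapebot',(150,340),40),('pipe',(405,345),75),('yel',(331,37),0),('yelt',(325,36),0)]:
    p=unproj(c,uv,z);d=p[:2]-j[:2];print(n,p.round(0),np.round([np.cos(a)*d[0]+np.sin(a)*d[1],-np.sin(a)*d[0]+np.cos(a)*d[1]]))
t=T(j,(137,-347,0));t[2]=28;print(t)
plan(t,np.pi/2-.077)
E
```

```text
red [ 712. -278.   40.] [ 159. -342.]
redR [ 786. -235.   40.] [ 229. -294.]
redL [ 800. -376.   40.] [ 254. -433.]
tape corner [ 696. -427.    0.] [ 154. -493.]
tapebot [ 720. -473.   40.] [ 181. -536.]
pipe [ 722. -207.   75.] [ 163. -271.]
yel [ 437. -258.    0.] [-118. -344.]
yelt [ 435. -264.    0.] [-118. -350.]
[ 690.20145912 -281.01040557   28.        ]
t 13.28 pos [ 588.5 -276.8  258.6] F [-0.3 -0.5 -0.6] open 0.997 yang 85.72 tilt [0.01 0.05]
tool shift before turn [-101.7    3.1  230.6]
turn deg [0.05 0.01 0.13] shift after turn [-101.7    3.6  230.6]
```

carry_out(
  steps=[
    [0,0,0,-25,1,20,75],
    [0,0,0,-35,1,30,75],
    [0,0,0,-28,1,30,75],
    [0,0,0,-10.5,0.5,30,75],
    [0,0,0,0,0,30,75],
    [0,0,0,0,0,30,75],
    [0,0,0,0,0,0,75],
    [0,0,0,0,0,0,75],
  ],
)

```text
clock: 14.28
position: [687.3, -282.2, 90.3]
ee_rot: [0.119, 3.138, -0.0]
ft_force: [0.3, -0.1, 1.0]
opening: 0.751
```

```bash
python3 - <<'E'
from h import *
from fit1 import T
j=(580.3,75.5,-.077)
st=telemetry.get_state();im=capture('wrist')
t=T(j,(134,-347,0));t[2]=28
plan(t,np.pi/2-.077,st)
cv2.imwrite('pics/w6.png',im[:,:,::-1])
E
```

```text
t 14.28 pos [ 687.3 -282.2   90.3] F [ 0.3 -0.1  1. ] open 0.751 yang 85.64 tilt [ 0.1  -0.01]
tool shift before turn [ 0.3  1.4 62.3]
turn deg [-0.01  0.1   0.06] shift after turn [ 0.2  1.4 62.3]
```

View pics/w6.png

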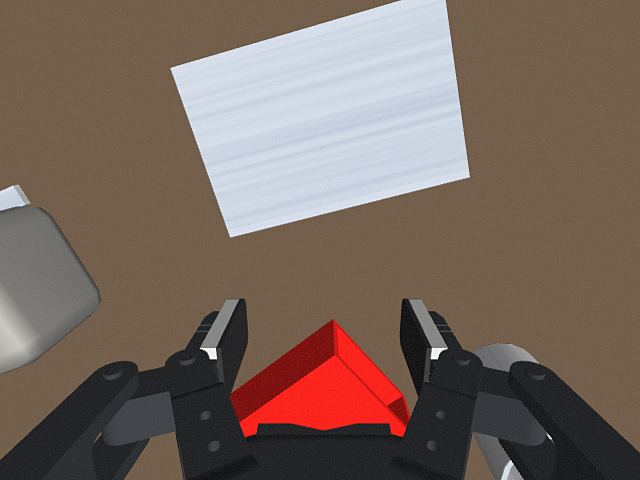

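carry_out(
  steps=[
    [0,0,0,2,-14,0,75],
    [0,0,0,0,0,20,75],
    [0,0,0,0,0,20,75],
    [0,0,0,0,0,15,75],
    [0,0,0,0,0,7,75],
    [0,0,0,0,0,0,75],
  ],
)

```text
clock: 15.08
position: [683.2, -296.3, 25.9]
ee_rot: [-0.121, -3.138, -0.001]
ft_force: [0.7, -0.3, 0.4]
opening: 0.749
```

```bash
python3 - <<'E'
from h import *
from fit1 import T
j=(580.3,75.5,-.077)
st=telemetry.get_state();im=capture('wrist')
t=T(j,(51,-362,0));t[2]=28
plan(t,np.pi/2-.077,st)
cv2.imwrite('pics/w7.png',im[:,:,::-1])
E
```

```text
t 15.07 pos [ 683.2 -296.3   25.9] F [ 0.7 -0.3  0.4] open 0.749 yang 85.6 tilt [-0.05  0.02]
tool shift before turn [80.2  0.8 -2.1]
turn deg [ 0.02 -0.05  0.01] shift after turn [80.2  0.8 -2.1]
```

View pics/w7.png

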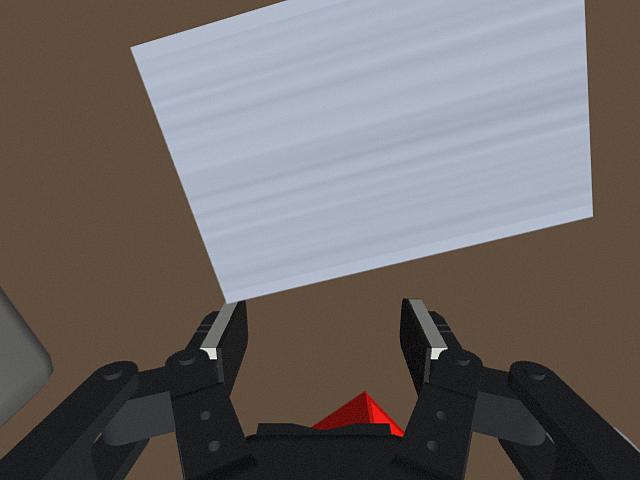

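carry_out(
  steps=[
    [0,0,0,0,12,-1,75],
    [0,0,0,4,0,0,75],
    [0,0,0,8,0,0,75],
    [0,0,0,8,0,0,75],
    [0,0,0,8,0,0,75],
    [0,0,0,8,0,0,75],
    [0,0,0,8,0,0,75],
    [0,0,0,8,0,0,75],
    [0,0,0,6,0,0,75],
    [0,0,0,0,0,0,75],
  ],
)

```text
clock: 16.38
position: [625.9, -279.7, 27.5]
ee_rot: [-0.121, -3.139, -0.002]
ft_force: [2.2, -0.4, 0.9]
opening: 0.75
```

```bash
python3 - <<'E'
from h import *
from fit1 import T
j=(580.3,75.5,-.077)
st=telemetry.get_state();im=capture('wrist')
t=T(j,(51,-350,0));t[2]=28
plan(t,np.pi/2-.077,st)
cv2.imwrite('pics/w8.png',im[:,:,::-1])
E
```

```text
t 16.38 pos [ 625.9 -279.7   27.5] F [ 2.2 -0.4  0.9] open 0.75 yang 85.58 tilt [-0.04  0.06]
tool shift before turn [21.8  0.6 -0.4]
turn deg [ 0.05 -0.04 -0.01] shift after turn [21.8  0.6 -0.5]
```

View pics/w8.png

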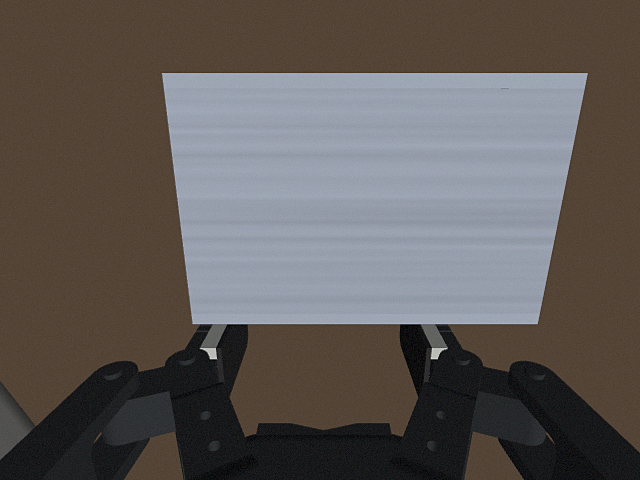

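```bash
cat > tj.py <<'E'
from h import *
from fit1 import T
from scipy.optimize import least_squares
j=(580.3,75.5,-.077)
def injig(p):
    a=j[2];d=np.array(p[:2])-j[:2];return np.array([np.cos(a)*d[0]+np.sin(a)*d[1],-np.sin(a)*d[0]+np.cos(a)*d[1]])
def fitpts(c,L,x0):
    f=lambda p:np.concatenate([proj(c,T(p,P))[0]-uv for uv,P in L])
    q=least_squares(f,x0,loss='soft_l1').x;print('pose',q.round(3),'in jig',injig(q).round(1),'dyaw',round(q[2]-j[2],4),'res',f(q).round(1));return q
TC=[(-40,-60,40),(-40,60,40),(40,60,40),(40,-60,40)]
E
python3 - <<'E'
from tj import *
st=telemetry.get_state();c=cam('wrist',st)
fitpts(c,list(zip([(162.5,73),(587.5,73),(539,323.5),(192,323.5)],TC)),[580,-275,-.07])
print(injig(st['position']))
E
```

```text
pose [ 5.76243e+02 -2.61552e+02 -7.60000e-02] in jig [  21.9 -336.4] dyaw 0.0011 res [-0.6 -0.2  0.8 -0.2 -0.9  0.3  0.6  0.6]
[  72.79665442 -350.5801631 ]
```

carry_out(
  steps=[
    [0,0,0,6,0,0,75],
    [0,0,0,6,0,0,75],
    [0,0,0,6,0,0,75],
    [0,0,0,3,0,0,75],
    [0,0,0,0,0,0,75],
    [0,0,0,0,0,0,75],
  ],
)

```text
clock: 17.18
position: [604.9, -278.6, 27.3]
ee_rot: [-0.121, -3.138, -0.0]
ft_force: [-0.2, 0.3, 0.1]
opening: 0.748
```

```bash
python3 - <<'E'
from tj import *
st=telemetry.get_state()
print(injig(st['position']))
E
```

```text
[  51.79625208 -351.14028342]
```

```bash
python3 - <<'E'
from tj import *
st=telemetry.get_state();print(st['q'].round(2))
t=T(j,(0.5,-422,0));t[2]=27
plan(t,-.077,st)
E
```

```text
[-0.02  0.67  0.54  1.57 -0.39  1.01  2.12]
t 17.18 pos [ 604.9 -278.6   27.3] F [-0.2  0.3  0.1] open 0.748 yang 85.57 tilt [-0.07  0.02]
tool shift before turn [ 51.3 -70.9   0.3]
turn deg [-5.000e-02 -7.000e-02  8.999e+01] shift after turn [-70.9 -51.3   0.3]
```

carry_out(
  steps=[
    [0,0,0,-8,0,0,75],
    [0,0,0,0,0,-40,75],
    [0,0,0,0,0,-20,50],
    [0,0,10,0,0,0,50],
    [0,0,10,0,0,0,50],
    [0,0,10,0,0,0,50],
    [0,0,10,0,0,0,50],
    [0,0,10,0,0,0,50],
    [0,0,10,0,0,0,50],
    [0,0,10,0,0,0,50],
    [0,0,10,0,0,0,50],
    [0,0,10,0,0,0,50],
    [0,0,0,-25,-20,0,50],
    [0,0,0,-25,-20,0,50],
    [0,0,0,-21,-19.5,0,50],
    [0,0,0,0,0,0,50],
    [0,0,0,0,0,0,50],
  ],
)

```text
clock: 19.3
position: [549.6, -344.6, 87.5]
ee_rot: [-2.304, -2.135, -0.001]
ft_force: [0.2, 0.1, -0.6]
opening: 0.501
```

```bash
python3 - <<'E'
from tj import *
st=telemetry.get_state();print(st['q'].round(2))
im=capture('wrist');cv2.imwrite('pics/w9.png',im[:,:,::-1])
t=T(j,(0.5,-422,0));t[2]=27
plan(t,-.077,st)
E
```

```text
[-0.15  0.69  0.92  1.6  -0.59  1.14  0.83]
t 19.3 pos [ 549.6 -344.6   87.5] F [ 0.2  0.1 -0.6] open 0.501 yang -4.36 tilt [0.03 0.04]
tool shift before turn [-0.8 -1.2 60.5]
turn deg [ 0.02 -0.04  0.05] shift after turn [-0.8 -1.2 60.5]
```

View pics/w9.png

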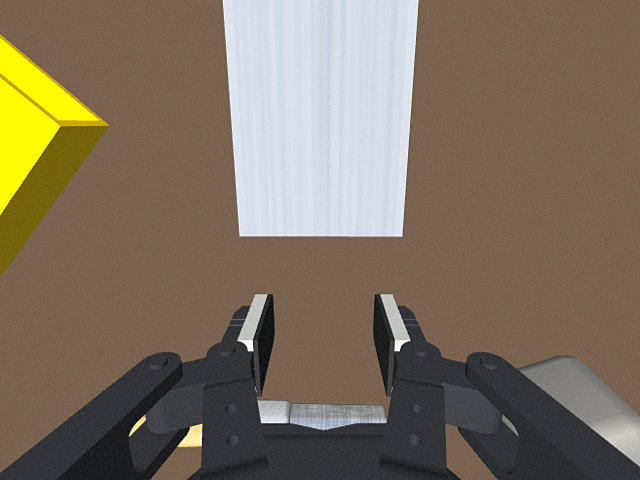

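carry_out(
  steps=[
    [0,0,0,0,-1,25,50],
    [0,0,0,0,0,25,50],
    [0,0,0,0,0,10.5,50],
    [0,0,0,4,0,0,50],
    [0,0,0,6,0,0,50],
    [0,0,0,10,0,0,50],
    [0,0,0,15,0,0,50],
    [0,0,0,20,0,0,50],
    [0,0,0,20,0,0,50],
    [0,0,0,20,0,0,50],
    [0,0,0,20,0,0,50],
    [0,0,0,20,0,0,50],
    [0,0,0,15,0,0,50],
    [0,0,0,10,0,0,50],
    [0,0,0,6,0,0,50],
    [0,0,0,0,0,0,50],
  ],
)

```text
clock: 21.35
position: [560.8, -179.2, 27.4]
ee_rot: [2.305, 2.135, 0.001]
ft_force: [0.5, -2.2, 0.8]
opening: 0.5
```

```bash
python3 - <<'E'
from tj import *
st=telemetry.get_state();print(injig(st['position']))
im=capture('wrist');cv2.imwrite('pics/w10.png',im[:,:,::-1]);im=capture('top');cv2.imwrite('pics/t10.png',im[100:340,180:500,::-1])
t=T(j,(0.5,-160,0));t[2]=27
plan(t,-.077,st)
E
```

```text
[ 1.71141396e-01 -2.55420295e+02]
t 21.35 pos [ 560.8 -179.2   27.4] F [ 0.5 -2.2  0.8] open 0.5 yang -4.38 tilt [0.04 0.02]
tool shift before turn [95.4  0.4  0.5]
turn deg [ 0.04 -0.02  0.03] shift after turn [95.4  0.3  0.4]
```

View pics/w10.png

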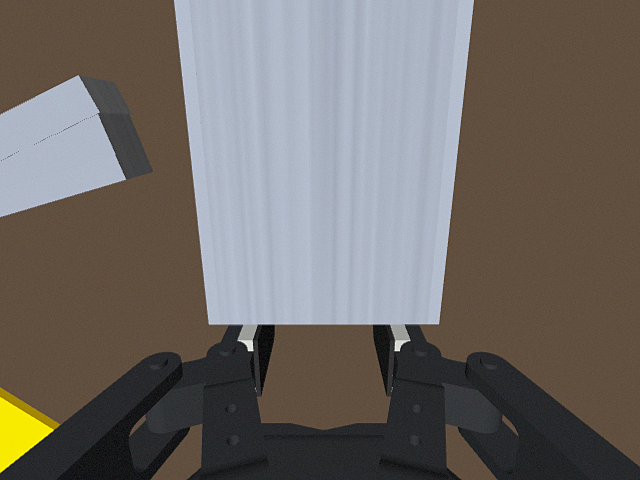

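View pics/t10.png

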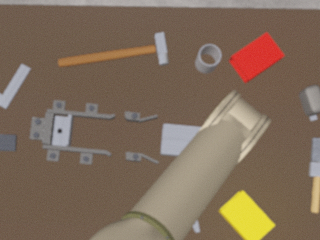

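carry_out(
  steps=[
    [0,0,0,6,0,0,50],
    [0,0,0,10,0,0,50],
    [0,0,0,14,0,0,50],
    [0,0,0,14,0,0,50],
    [0,0,0,14,0,0,50],
    [0,0,0,14,0,0,50],
    [0,0,0,14,0,0,50],
    [0,0,0,10,0,0,50],
    [0,0,0,8,0,0,50],
    [0,0,0,4,0,0,50],
    [0,0,0,0,0,0,50],
  ],
)

```text
clock: 22.82
position: [568.8, -71.3, 27.0]
ee_rot: [-2.304, -2.134, -0.001]
ft_force: [-0.3, 0.5, 0.4]
opening: 0.499
```

```bash
python3 - <<'E'
from tj import *
st=telemetry.get_state();print(injig(st['position']),st['moment'])
im=capture('wrist');cv2.imwrite('pics/w11.png',im[:,:,::-1])
E
```

```text
[  -0.16011353 -147.23332705] [-0.04077627 -0.0278054   0.01926865]
```

View pics/w11.png

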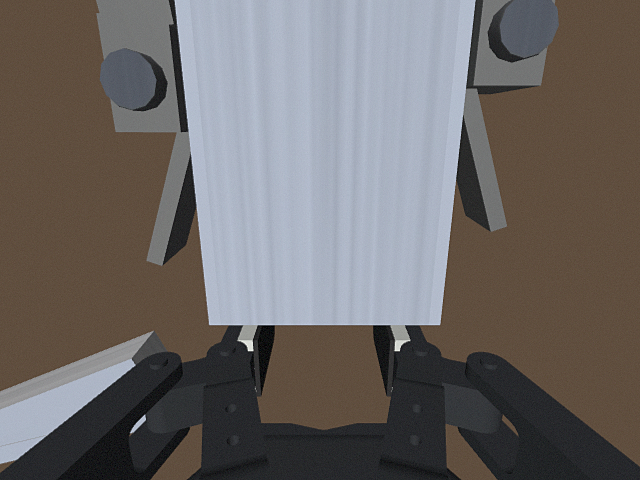

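carry_out(
  steps=[
    [0,0,0,5,0,0,50],
    [0,0,0,8,0,0,50],
    [0,0,0,8,0,0,50],
    [0,0,0,8,0,0,50],
    [0,0,0,8,0,0,50],
    [0,0,0,8,0,0,50],
    [0,0,0,0,0,0,50],
  ],
)

```text
clock: 23.75
position: [572.5, -25.8, 27.1]
ee_rot: [-2.303, -2.136, -0.001]
ft_force: [-0.0, -0.2, 0.1]
opening: 0.501
```

carry_out(
  steps=[
    [0,0,0,5,0,0,50],
    [0,0,0,10,0,0,50],
    [0,0,0,10,0,0,50],
    [0,0,0,10,0,0,50],
    [0,0,0,10,0,0,50],
    [0,0,0,10,0,0,50],
    [0,0,0,10,0,0,50],
    [0,0,0,8,0,0,50],
    [0,0,0,4,0,0,50],
    [0,0,0,0,0,0,50],
  ],
)

```text
clock: 25.0
position: [578.3, 50.5, 27.1]
ee_rot: [-2.304, -2.135, -0.001]
ft_force: [0.1, -0.3, 1.3]
opening: 0.504
```

```bash
python3 - <<'E'
from tj import *
st=telemetry.get_state();print(injig(st['position']),st['moment'])
im=capture('wrist');cv2.imwrite('pics/w12.png',im[:,:,::-1])
E
```

```text
[ -0.11563353 -25.09498533] [-0.20343896 -0.04770291  0.00856612]
```

View pics/w12.png

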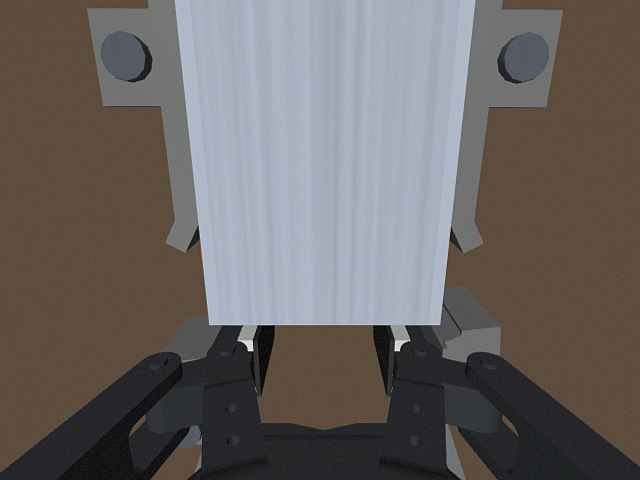

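Now close slowly on the cleat (about 16 mm left).

carry_out(
  steps=[
    [0,0,0,4,0,0,50],
    [0,0,0,4,0,0,50],
    [0,0,0,3,0,0,50],
    [0,0,0,1,0,0,50],
    [0,0,0,1,0,0,50],
    [0,0,0,0,0,0,50],
  ],
)

```text
clock: 25.8
position: [579.1, 62.7, 27.0]
ee_rot: [-2.305, -2.134, 0.0]
ft_force: [-0.3, -3.8, 0.4]
opening: 0.503
```

carry_out(
  steps=[
    [0,0,0,1,0,0,50],
    [0,0,0,1,0,0,50],
    [0,0,0,0,0,0,50],
  ],
)

```text
clock: 26.18
position: [579.3, 64.8, 27.0]
ee_rot: [-2.305, -2.134, -0.0]
ft_force: [0.1, -1.9, -0.7]
opening: 0.502
```

carry_out(
  steps=[
    [0,0,0,1,0,0,50],
    [0,0,0,0.7,0,0,50],
    [0,0,0,0,0,0,50],
  ],
)

```text
clock: 26.55
position: [579.3, 65.4, 27.0]
ee_rot: [2.306, 2.133, -0.001]
ft_force: [-0.1, -6.6, -0.8]
opening: 0.499
```

carry_out(
  steps=[
    [0,0,0,0.7,0,0,50],
    [0,0,0,0.5,0,0,50],
    [0,0,0,0,0,0,50],
  ],
)

```text
clock: 26.92
position: [579.3, 65.4, 27.0]
ee_rot: [2.306, 2.131, -0.003]
ft_force: [-1.1, -8.9, -0.5]
opening: 0.503
```

carry_out(
  steps=[
    [0,0,0,1,0,0,50],
    [0,0,0,1,0,0,50],
    [0,0,0,0,0,0,50],
  ],
)

```text
clock: 27.3
position: [579.2, 65.5, 27.1]
ee_rot: [2.307, 2.129, -0.005]
ft_force: [-2.4, -13.8, -0.1]
opening: 0.497
```

carry_out(
  steps=[
    [0,0,0,-5,0,0,50],
    [0,0,0,-5,0,0,50],
    [0,0,0,0,0,-20,50],
    [0,0,0,0,0,-40,50],
    [0,0,0,0,0,-40,50],
    [0,0,0,0,0,-40,50],
    [0,0,0,0,0,-30,50],
    [0,0,0,0,0,0,50],
    [0,0,0,0,0,0,50],
  ],
)

```text
clock: 28.42
position: [578.8, 59.9, 197.3]
ee_rot: [-2.304, -2.134, -0.001]
ft_force: [-0.2, -0.1, -0.9]
opening: 0.496
```

```bash
python3 - <<'E'
from tj import *
import pickle
st=telemetry.get_state();print(injig(st['position']),st['q'].round(2))
im=capture('wrist');cv2.imwrite('pics/w13.png',im[:,:,::-1]);pickle.dump((st,im),open('w13.pkl','wb'))
plan([430,-140,230],-.077,st)
E
```

```text
[ -0.32455786 -15.71660078] [-1.03  0.44  1.09  1.69 -0.41  1.26  0.08]
t 28.43 pos [578.8  59.9 197.3] F [-0.2 -0.1 -0.9] open 0.496 yang -4.39 tilt [0.   0.05]
tool shift before turn [-210.6 -133.   -32.8]
turn deg [ 0.   -0.05  0.03] shift after turn [-210.7 -133.   -32.7]
```

View pics/w13.png

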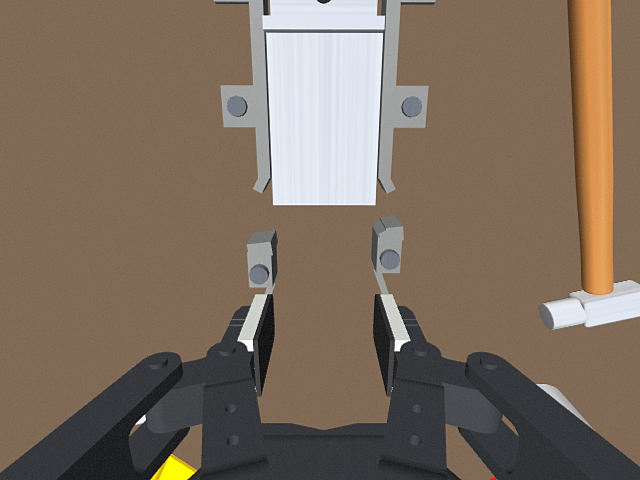

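carry_out(
  steps=[
    [0,0,0,-25,-15,-5,50],
    [0,0,0,-35,-22,-7,50],
    [0,0,0,-40,-25,-7,50],
    [0,0,0,-40,-25,-7,50],
    [0,0,0,-40,-25,-7,50],
    [0,0,0,-30.5,-21,0,50],
    [0,0,0,0,0,0,50],
    [0,0,0,0,0,0,50],
  ],
)

```text
clock: 29.48
position: [435.4, -130.3, 228.8]
ee_rot: [-2.301, -2.132, 0.003]
ft_force: [0.8, 0.7, 0.3]
opening: 0.502
```

```bash
python3 - <<'E'
from tj import *
import pickle
st=telemetry.get_state();print(injig(st['position']),st['q'].round(2))
im=capture('wrist');cv2.imwrite('pics/w14.png',im[:,:,::-1]);pickle.dump((st,im),open('w14.pkl','wb'))
plan([430,-140,230],-.077,st)
E
```

```text
[-128.59294657 -216.3377372 ] [-1.11 -0.28  1.17  1.96  0.26  1.31 -0.1 ]
t 29.48 pos [ 435.4 -130.3  228.8] F [0.8 0.7 0.3] open 0.502 yang -4.36 tilt [-0.25  0.13]
tool shift before turn [-10.1  -4.7  -1.2]
turn deg [-0.26 -0.11  0.05] shift after turn [-10.1  -4.7  -1.2]
```

View pics/w14.png

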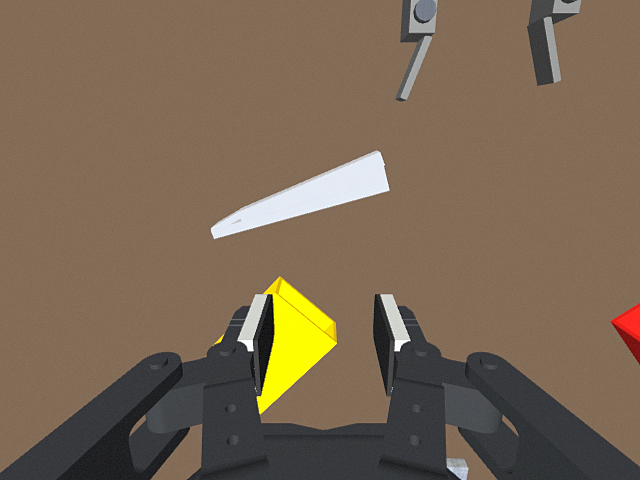

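```bash
python3 - <<'E'
import cv2
im=cv2.imread('pics/w14.png')
cv2.imwrite('pics/w14a.png',cv2.resize(im[140:250,200:400],None,fx=4,fy=4,interpolation=cv2.INTER_CUBIC))
E
```

```text
(no output)
```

View pics/w14a.png

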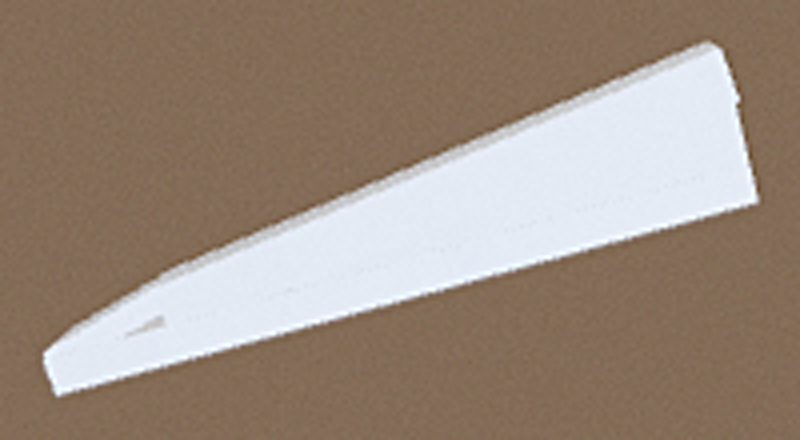

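```bash
python3 - <<'E'
from tj import *
import pickle
st,im=pickle.load(open('w14.pkl','rb'));c=cam('wrist',st)
B=lambda u,v:(u/4+200-.4,v/4+140-.4)
L=[(B(757,203),(-85,12.5,22)),(B(57,395),(85,12.5,22)),(B(721,50),(-85,-23.5,22)),(B(44,352),(85,2.5,22))]
q=fitpts(c,L,[417,-120,3.3])
for x in (-60,-65,-70): print(x,T(q,(x,12.5-(25-x/8)/2,0)))
print(telemetry.get_state()['position'])
E
```

```text
pose [ 410.11  -120.414    3.337] in jig [-154.6 -208.4] dyaw 3.4141 res [ 0.4  0.3 -0.3 -0.1  0.6 -0.7 -0.8  0.8]
-60 [ 468.2386871  -105.08137499    0.        ]
-65 [ 473.08275854 -103.80363164    0.        ]
-70 [ 477.92682999 -102.52588829    0.        ]
[ 435.61406659 -130.17333294  228.86197895]
```

```bash
python3 - <<'E'
from tj import *
import pickle
q=(410.1,-120.4,3.337)
t=T(q,(-12,-0.75,0));t[2]=110
plan(t,q[2]-3*np.pi/2)
st,im=pickle.load(open('w13.pkl','rb'));c=cam('wrist',st)
for uv in [(273,205.5),(376.5,205.5)]: print('tube end',injig(unproj(c,uv,40)))
for n,uv,z in [('dogL in',(272,232.5),35),('dogL',(250,243),35),('dogR',(375,232),35)]: print(n,injig(unproj(c,uv,z)))
cv2.imwrite('pics/w13a.png',cv2.resize(im[190:290,230:420,::-1],None,fx=4,fy=4,interpolation=cv2.INTER_CUBIC))
E
```

```text
t 29.52 pos [ 435.6 -130.2  228.9] F [-0.3  0.1 -0. ] open 0.502 yang -4.33 tilt [-0.27  0.06]
tool shift before turn [ 11.7 -14.3 118.9]
turn deg [-0.26  0.14 74.47] shift after turn [-11.1 -15.3 118.9]
tube end [-39.44378405  -0.33404517]
tube end [41.56899038 -0.22574494]
dogL in [-41.84568274 -23.85569994]
dogL [-60.3007201  -32.88292875]
dogR [ 42.07904477 -23.32290686]
```

View pics/w13a.png

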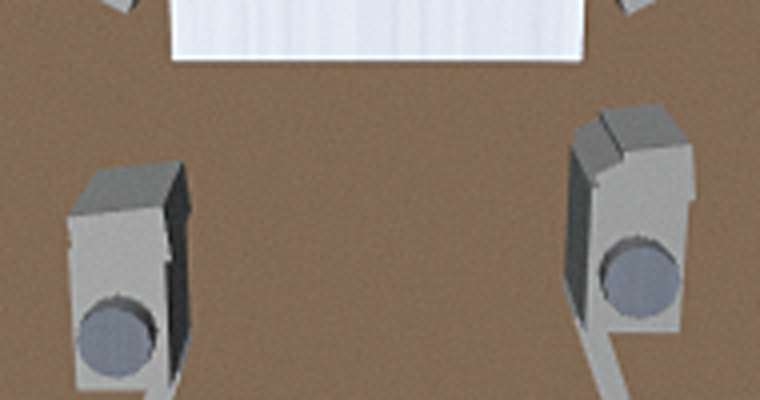

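carry_out(
  steps=[
    [0,0,10.6,0,0,0,58],
    [0,0,10.6,0,0,0,58],
    [0,0,10.6,0,0,0,58],
    [0,0,10.6,0,0,0,58],
    [0,0,10.6,0,0,0,58],
    [0,0,10.6,0,0,0,58],
    [0,0,10.6,0,0,0,58],
    [0,0,0.3,-11,-15,20,58],
    [0,0,0,0,0,35,58],
    [0,0,0,0,0,35,58],
    [0,0,0,0,0,29,58],
    [0,0,0,0,0,0,58],
    [0,0,0,0,0,0,58],
  ],
)

```text
clock: 31.15
position: [421.8, -118.1, 110.8]
ee_rot: [-3.126, -0.305, 0.007]
ft_force: [0.5, -0.2, 0.3]
opening: 0.581
```

```bash
python3 - <<'E'
from tj import *
import pickle
q=(410.1,-120.4,3.337)
st=telemetry.get_state();im=capture('wrist')[:,:,::-1].copy();c=cam('wrist',st);print(st['q'].round(2))
t=T(q,(-12,-0.75,0));t[2]=20
plan(t,q[2]-3*np.pi/2,st)
for P in [(-85,12.5,22),(85,12.5,22),(-85,-23.5,22),(85,2.5,22)]:
    p=proj(c,T(q,P))[0];cv2.circle(im,tuple(int(round(x)) for x in p),2,(0,0,255),-1)
cv2.imwrite('pics/w15.png',im)
E
```

```text
[-0.88  0.05  1.09  2.13 -0.05  0.99 -1.13]
t 31.15 pos [ 421.8 -118.1  110.8] F [ 0.5 -0.2  0.3] open 0.581 yang -78.85 tilt [-0.25  0.02]
tool shift before turn [ 0.5 -0.7 90.8]
turn deg [-0.07  0.24 -0.04] shift after turn [ 0.1 -0.8 90.8]
```

View pics/w15.png

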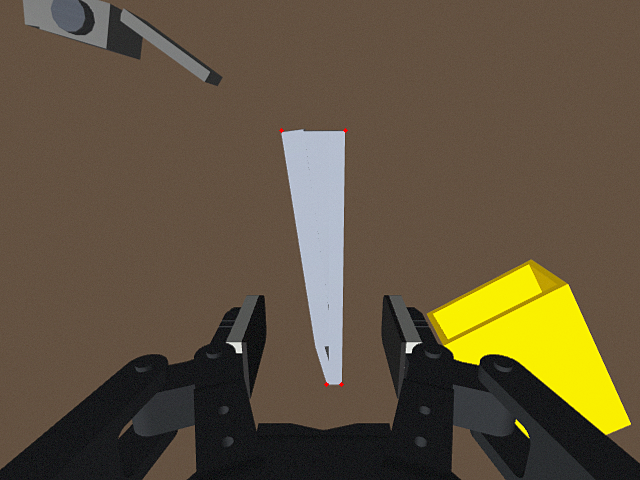

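```bash
python3 - <<'E'
from tj import *
st=telemetry.get_state();c=cam('wrist',st);M=R.from_rotvec(st['ee_rot']).as_matrix()
for uv in [(428,315),(450,348),(530,262),(448,345)]:
    p=unproj(c,uv,40);print(p.round(0),(M.T@(p-st['position'])).round(0))
E
```

```text
[ 403. -186.   40.] [-32.  63.  71.]
[ 383. -206.   40.] [-55.  79.  71.]
[ 447. -234.   40.] [  2. 118.  71.]
[ 385. -204.   40.] [-53.  77.  71.]
```

carry_out(
  steps=[
    [0,0,0,0.2,-0.8,25,58],
    [0,0,0,0,0,30,58],
    [0,0,0,0,0,25,58],
    [0,0,0,0,0,9,58],
    [0,0,0,0,0,1.5,58],
    [0,0,0,0,0,0,0],
    [0,0,0,0,0,0,0],
    [0,0,0,0,0,0,0],
    [0,0,0,0,0,0,0],
    [0,0,0,0,0,0,0],
  ],
  squeeze=60,
)

```text
clock: 32.45
position: [421.8, -117.0, 20.7]
ee_rot: [-3.124, -0.305, 0.003]
ft_force: [-1.8, -1.0, 6.7]
opening: 0.299
```

carry_out(
  steps=[
    [0,0,0,0,0,-5,0],
    [0,0,0,0,0,-20,0],
    [0,0,0,0,0,-35,0],
    [0,0,0,0,0,-25,0],
    [0,0,0,0,0,0,0],
  ],
)

```text
clock: 33.08
position: [422.1, -116.7, 105.6]
ee_rot: [-3.122, -0.305, 0.001]
ft_force: [0.3, 1.4, -7.1]
opening: 0.303
```

```bash
python3 - <<'E'
from tj import *
import pickle
st=telemetry.get_state();im=capture('wrist')[:,:,::-1].copy();print(st['q'].round(2))
t=T(j,(-82,-13.25,0));t[2]=107
plan(t,np.pi/2-.077,st)
cv2.imwrite('pics/w16.png',im);pickle.dump((st,im),open('w16.pkl','wb'))
E
```

```text
[-0.93  0.07  1.15  2.14 -0.09  0.98 -1.1 ]
t 33.08 pos [ 422.1 -116.7  105.6] F [ 0.3  1.4 -7.1] open 0.303 yang -78.83 tilt [-0.06  0.26]
tool shift before turn [ 109.9 -167.2   -0.6]
turn deg [-6.0000e-02 -3.7000e-01 -1.6442e+02] shift after turn [-60.9 190.5  -1.4]
```

View pics/w16.png

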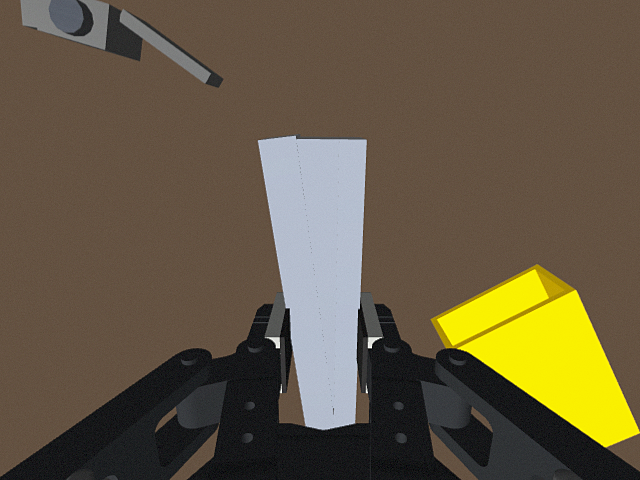

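```bash
python3 - <<'E'
from tj import *
import pickle
st,im=pickle.load(open('w16.pkl','rb'));c=cam('wrist',st)
z=22+st['position'][2]-20.5
L=[((366,140),(-85,12.5,z)),((259,142),(-85,-23.5,z))]
# straight edge points: constrain via line: add residual
def f(p):
    r=[*(proj(c,T(p,(-85,12.5,z)))[0]-(366.5,140)),*(proj(c,T(p,(-85,-23.5,z)))[0]-(258.5,141))]
    for uv in [(364,205),(361,270),(356,425)]:
        w=unproj(c,uv,z);a=p[2];d=w[:2]-p[:2];r.append(3*((-np.sin(a)*d[0]+np.cos(a)*d[1])-12.5))
    return np.array(r)
q=least_squares(f,[410,-120,3.337]).x;print(q,np.degrees(q[2])-180,f(q).round(1))
M=R.from_rotvec(st['ee_rot']).as_matrix();yt=np.arctan2(M[1,1],M[0,1])
print('wedge yaw - tool y',np.degrees(q[2]-yt)%360)
a=q[2];d=st['position'][:2]-q[:2];print('TCP in wedge',np.cos(a)*d[0]+np.sin(a)*d[1],-np.sin(a)*d[0]+np.cos(a)*d[1])
E
python3 -c "
import cv2
im=cv2.imread('pics/w16.png');cv2.imwrite('pics/w16a.png',cv2.resize(im[120:440,240:400],None,fx=1.8,fy=1.8,interpolation=cv2.INTER_CUBIC))"
```

```text
[ 409.84437802 -120.96799119    3.33253196] 10.940016599767489 [ 0.6  0.9 -2.  -0.7 -0.6 -1.1  0.2]
wedge yaw - tool y 269.7675299706688
TCP in wedge -12.861904345400129 -1.8802915218375325
```

View pics/w16a.png

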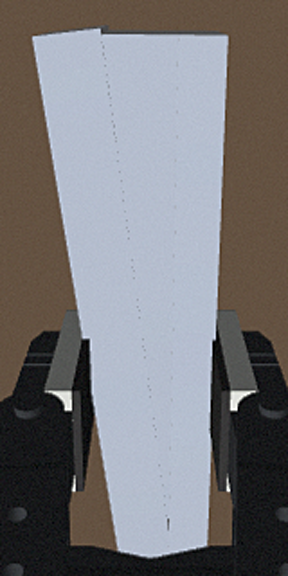

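carry_out(
  steps=[
    [0,0,-5,0,0,-5,0],
    [0,0,-10,0,0,0,0],
    [0,0,-10,0,0,0,0],
    [0,0,-10,0,0,0,0],
    [0,0,-10,0,0,0,0],
    [0,0,-10,0,0,0,0],
    [0,0,-10,0,0,0,0],
    [0,0,-10,0,0,0,0],
    [0,0,-10,0,0,0,0],
    [0,0,-10,0,0,0,0],
    [0,0,-10,0,0,0,0],
    [0,0,-10,0,0,0,0],
    [0,0,-10,0,0,0,0],
    [0,0,-10,0,0,0,0],
    [0,0,-10,0,0,0,0],
    [0,0,-10,0,0,0,0],
    [0,0,-5,0,0,0,0],
    [0,0,-4.4,0,0,0,0],
    [0,0,0,0,0,0,0],
  ],
)

```text
clock: 35.5
position: [420.3, -117.2, 108.4]
ee_rot: [-0.123, -3.133, -0.002]
ft_force: [0.3, -0.2, -5.8]
opening: 0.303
```

```bash
python3 - <<'E'
from tj import *
st=telemetry.get_state();print(st['q'].round(2))
t=T(j,(-85,-19,0));t[2]=107
plan(t,np.pi/2-.077,st)
E
```

```text
[-0.76  0.05  0.96  2.13 -0.05  0.99  1.72]
t 35.5 pos [ 420.3 -117.2  108.4] F [ 0.3 -0.2 -5.8] open 0.303 yang 85.49 tilt [-0.37  0.09]
tool shift before turn [-59.4 185.6   1.1]
turn deg [ 0.06 -0.38 -0.1 ] shift after turn [-59.7 185.5   1.4]
```

carry_out(
  steps=[
    [0,-0.35,-0.1,-10,20,0,0],
    [0,0,0,-12,35,0,0],
    [0,0,0,-12,38,0,0],
    [0,0,0,-12,38,0,0],
    [0,0,0,-8,32,0,0],
    [0,0,0,-5.5,22.5,0,0],
    [0,0,0,0,0,0,0],
    [0,0,0,0,0,0,0],
  ],
)

```text
clock: 36.5
position: [494.5, 62.5, 109.6]
ee_rot: [0.122, 3.138, 0.001]
ft_force: [-0.5, 0.2, -5.2]
opening: 0.302
```

```bash
python3 - <<'E'
from tj import *
import pickle
st=telemetry.get_state();im=capture('wrist')[:,:,::-1].copy();print(st['q'].round(2))
t=T(j,(-85,-19,0));t[2]=21
plan(t,np.pi/2-.077,st);print(injig(st['position']))
cv2.imwrite('pics/w17.png',im);pickle.dump((st,im),open('w17.pkl','wb'))
E
```

```text
[-0.94  0.23  0.81  1.99 -0.2   1.    1.45]
t 36.5 pos [494.5  62.5 109.6] F [-0.5  0.2 -5.2] open 0.302 yang 85.56 tilt [0.07 0.04]
tool shift before turn [ 0.5  0.5 88.6]
turn deg [ 0.04  0.07 -0.03] shift after turn [ 0.4  0.6 88.6]
[-84.57657987 -19.61001952]
```

View pics/w17.png

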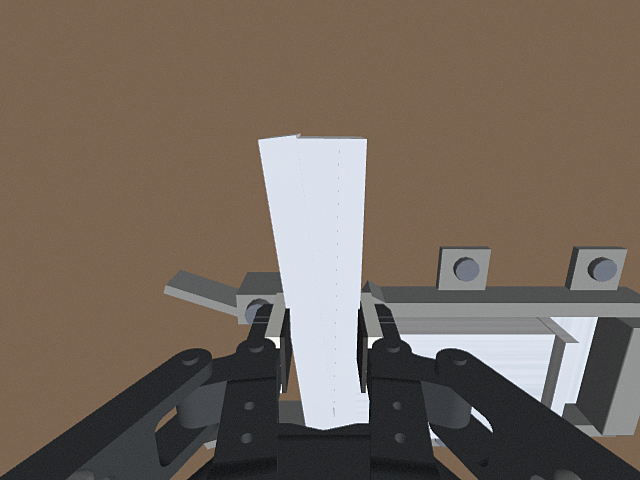

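carry_out(
  steps=[
    [0,0,0,0.4,0.5,20,0],
    [0,0,0,0,0,25,0],
    [0,0,0,0,0,20,0],
    [0,0,0,0,0,10,0],
    [0,0,0,0,0,6,0],
    [0,0,0,0,0,4,0],
    [0,0,0,0,0,2,0],
    [0,0,0,0,0,0,0],
    [0,0,0,0,0,0,0],
  ],
)

```text
clock: 37.67
position: [494.7, 63.9, 23.2]
ee_rot: [0.12, 3.137, 0.003]
ft_force: [0.0, -0.4, -6.0]
opening: 0.304
```

carry_out(
  steps=[
    [0,0,0,0,0,1.2,0],
    [0,0,0,0,0,1,0],
    [0,0,0,0,0,0.3,0],
    [0,0,0,0,0,0,38],
    [0,0,0,0,0,0,38],
    [0,0,0,0,0,-15,38],
    [0,0,0,0,0,-35,38],
    [0,0,0,20,0,-30,30],
    [0,0,0,30,0,0,12],
    [0,0,0,30,0,0,8],
    [0,0,0,15,0,0,8],
    [0,0,0,0,0,0,8],
    [0,0,0,0,0,0,8],
  ],
)

```text
clock: 39.3
position: [400.6, 71.0, 100.9]
ee_rot: [0.12, 3.136, 0.003]
ft_force: [-0.4, 0.3, 0.7]
opening: 0.08
```

```bash
python3 - <<'E'
from tj import *
import pickle
st=telemetry.get_state();im=capture('wrist')[:,:,::-1].copy();print(st['q'].round(2))
t=T(j,(-176,-22,0));t[2]=21
plan(t,np.pi/2-.077,st);print(injig(st['position']))
cv2.imwrite('pics/w18.png',im);pickle.dump((st,im),open('w18.pkl','wb'))
E
```

```text
[-1.1  -0.05  0.81  2.21  0.04  0.96  1.18]
t 39.3 pos [400.6  71.  100.9] F [-0.4  0.3  0.7] open 0.08 yang 85.61 tilt [0.18 0.12]
tool shift before turn [-2.5 -3.9 79.9]
turn deg [0.13 0.17 0.02] shift after turn [-2.8 -3.7 79.9]
[-178.78761748  -18.32417789]
```

View pics/w18.png

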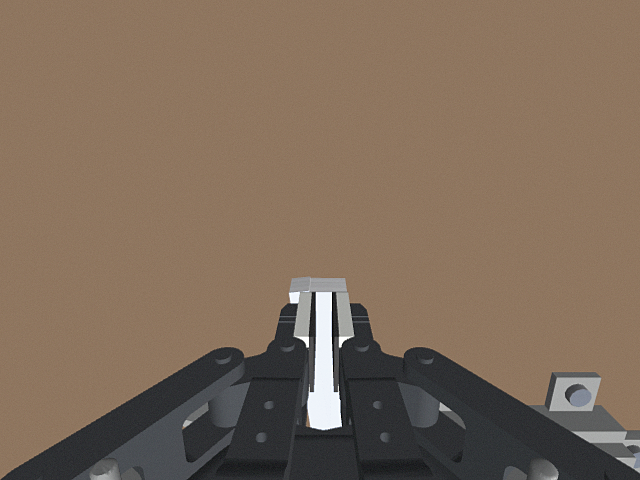

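```bash
python3 - <<'E'
from tj import *
import pickle
st,im=pickle.load(open('w18.pkl','rb'));c=cam('wrist',st)
for uv,z in [((291,292),22),((347,292),22),((291,279),0),((347,278),0)]: print(injig(unproj(c,uv,z)))
E
```

```text
[-157.35048493  -38.15396842]
[-157.3485083    -3.96954032]
[-156.18727429  -39.95870662]
[-156.91665178   -2.55426102]
```

carry_out(
  steps=[
    [0,0,0,0,-3,25,8],
    [0,0,0,0,0,30,8],
    [0,0,0,0,0,20,8],
    [0,0,0,0,0,5,8],
    [0,0,0,-4,0,0,8],
    [0,0,0,-4,0,0,8],
    [0,0,0,-6,0,0,8],
    [0,0,0,-8,0,0,8],
    [0,0,0,-8,0,0,8],
    [0,0,0,-8,0,0,8],
    [0,0,0,-6,0,0,8],
    [0,0,0,0,0,0,8],
  ],
)

```text
clock: 40.85
position: [444.3, 64.5, 20.4]
ee_rot: [0.12, 3.136, 0.002]
ft_force: [0.6, -0.1, 0.6]
opening: 0.081
```

```bash
python3 - <<'E'
from tj import *
st=telemetry.get_state();im=capture('wrist')[:,:,::-1].copy()
plan([500,60,20],np.pi/2-.077,st);print(injig(st['position']))
cv2.imwrite('pics/w19.png',im);im=capture('top');cv2.imwrite('pics/t19.png',cv2.resize(im[180:300,190:380,::-1],None,fx=4,fy=4))
E
```

```text
t 40.85 pos [444.3  64.5  20.4] F [ 0.6 -0.1  0.6] open 0.081 yang 85.61 tilt [0.17 0.05]
tool shift before turn [-55.9  -0.2   0.6]
turn deg [0.06 0.16 0.02] shift after turn [-55.9  -0.2   0.4]
[-134.79208728  -21.41677543]
```

View pics/w19.png

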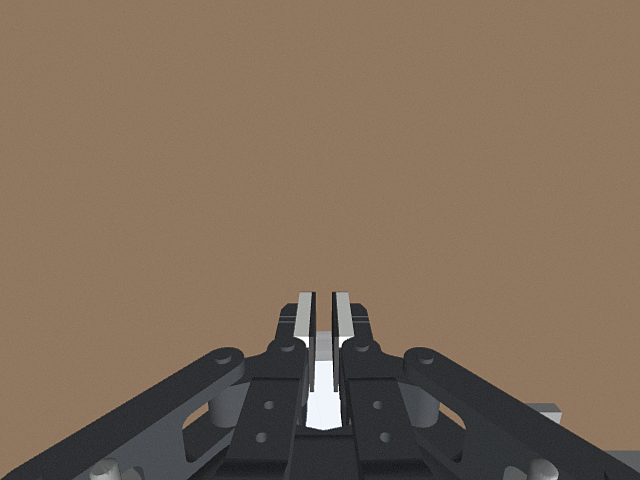

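View pics/t19.png

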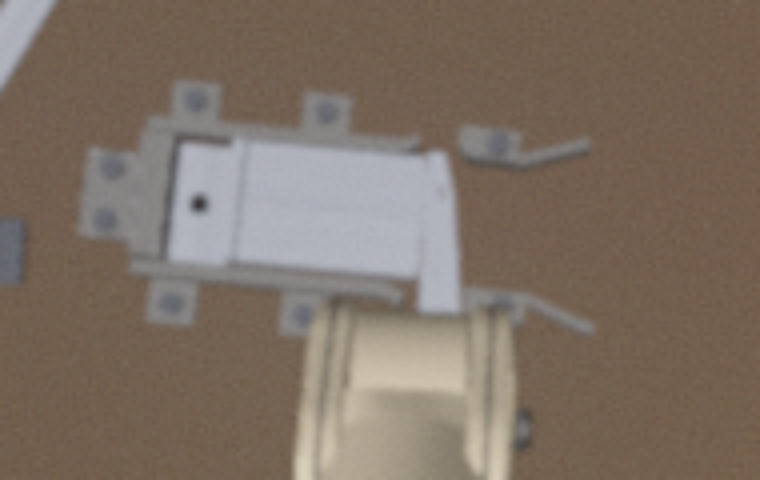

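carry_out(
  steps=[
    [0,0,0,-4,0,0,8],
    [0,0,0,-4,0,0,8],
    [0,0,0,-4,0,0,8],
    [0,0,0,-4,0,0,8],
    [0,0,0,-4,0,0,8],
    [0,0,0,-3,0,0,8],
    [0,0,0,-2,0,0,8],
    [0,0,0,0,0,0,8],
  ],
)

```text
clock: 41.95
position: [468.7, 62.8, 20.4]
ee_rot: [0.12, 3.137, 0.002]
ft_force: [-1.6, 0.4, -0.8]
opening: 0.08
```

carry_out(
  steps=[
    [0,0,0,-3,0,0,8],
    [0,0,0,-2,0,0,8],
    [0,0,0,-2,0,0,8],
    [0,0,0,0,0,0,8],
  ],
)

```text
clock: 42.45
position: [475.8, 62.1, 20.5]
ee_rot: [0.12, 3.137, 0.002]
ft_force: [-0.2, 0.9, -0.4]
opening: 0.082
```

carry_out(
  steps=[
    [0,0,0,-2,0,0,8],
    [0,0,0,-2,0,0,8],
    [0,0,0,0,0,0,8],
  ],
)

```text
clock: 42.82
position: [479.8, 61.8, 20.5]
ee_rot: [0.12, 3.137, 0.002]
ft_force: [-1.3, 0.4, -1.1]
opening: 0.081
```

carry_out(
  steps=[
    [0,0,0,-2,0,0,8],
    [0,0,0,-2,0,0,8],
    [0,0,0,0,0,0,8],
  ],
)

```text
clock: 43.2
position: [483.7, 61.5, 20.5]
ee_rot: [0.12, 3.137, 0.002]
ft_force: [-1.4, 0.2, -0.4]
opening: 0.077
```

carry_out(
  steps=[
    [0,0,0,-1,0,0,8],
    [0,0,0,-1,0,0,8],
    [0,0,0,0,0,0,8],
  ],
)

```text
clock: 43.58
position: [485.5, 61.5, 20.4]
ee_rot: [0.12, 3.137, 0.002]
ft_force: [-2.8, 0.5, 0.4]
opening: 0.084
```

carry_out(
  steps=[
    [0,0,0,-1,0,0,8],
    [0,0,0,-1,0,0,8],
    [0,0,0,0,0,0,8],
  ],
)

```text
clock: 43.95
position: [487.5, 61.3, 20.4]
ee_rot: [0.12, 3.137, 0.002]
ft_force: [-1.0, -0.2, -1.8]
opening: 0.078
```

carry_out(
  steps=[
    [0,0,0,-1,0,0,8],
    [0,0,0,-1,0,0,8],
    [0,0,0,0,0,0,8],
  ],
)

```text
clock: 44.32
position: [489.5, 61.1, 20.4]
ee_rot: [0.12, 3.137, 0.002]
ft_force: [-1.6, 0.2, -0.5]
opening: 0.079
```

carry_out(
  steps=[
    [0,0,0,-1,0,0,8],
    [0,0,0,-1,0,0,8],
    [0,0,0,0,0,0,8],
  ],
)

```text
clock: 44.7
position: [491.5, 61.0, 20.4]
ee_rot: [0.12, 3.137, 0.002]
ft_force: [-1.2, 0.5, 0.4]
opening: 0.081
```

carry_out(
  steps=[
    [0,0,0,-1.5,0,0,8],
    [0,0,0,-1.5,0,0,8],
    [0,0,0,0,0,0,8],
  ],
)

```text
clock: 45.08
position: [492.9, 60.6, 20.0]
ee_rot: [-0.12, -3.138, -0.002]
ft_force: [-7.9, 1.2, 2.5]
opening: 0.085
```

carry_out(
  steps=[
    [0,0,0,-1.5,0,0,8],
    [0,0,0,-1.5,0,0,8],
    [0,0,0,0,0,0,8],
  ],
)

```text
clock: 45.45
position: [493.7, 60.1, 19.1]
ee_rot: [-0.12, -3.133, -0.001]
ft_force: [-15.5, -0.4, 4.5]
opening: 0.077
```

carry_out(
  steps=[
    [0,0,0,-0.8,0,0,8],
    [0,0,0,0,0,0,8],
    [0,0,0,0,0,0,8],
  ],
)

```text
clock: 45.82
position: [493.7, 59.9, 18.9]
ee_rot: [-0.12, -3.132, -0.001]
ft_force: [-18.3, -1.5, 5.7]
opening: 0.078
```

```bash
python3 - <<'E'
from tj import *
st=telemetry.get_state();im=capture('top');print(injig(st['position']),st['ft_force'])
cv2.imwrite('pics/t20.png',cv2.resize(im[180:300,190:380,::-1],None,fx=4,fy=4))
im=capture('side');cv2.imwrite('pics/s20.png',cv2.resize(im[170:290,250:390,::-1],None,fx=5,fy=5))
E
```

```text
[-85.10485949 -22.17371144] [-18.30721547  -1.54694353   5.73458752]
```

View pics/t20.png

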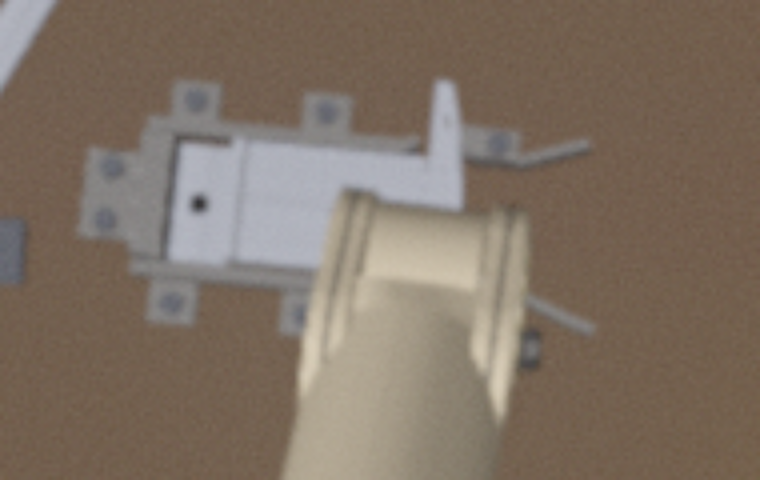

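View pics/s20.png

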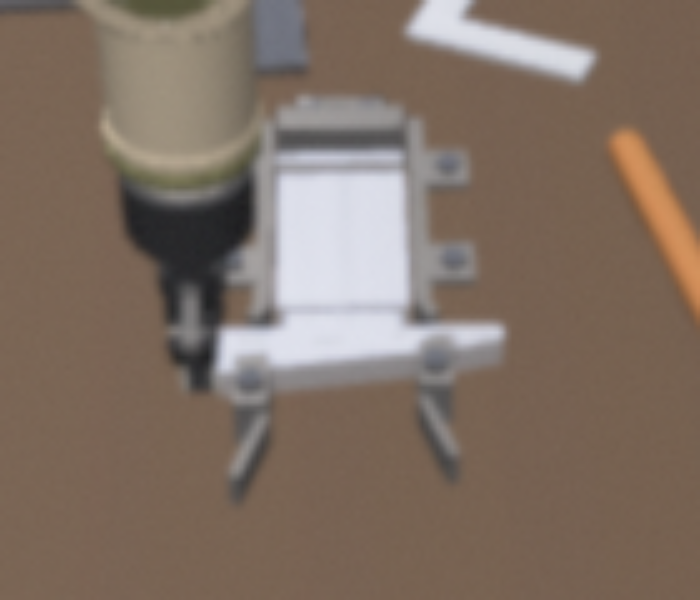

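carry_out(
  steps=[
    [0,0,0,6,0,0,8],
    [0,0,0,4,0,0,8],
    [0,0,0,0,0,0,8],
    [0,0,0,-4,0,0,8],
    [0,0,0,-3,0,0,8],
    [0,0,0,-1.5,0,0,8],
    [0,0,0,0,0,0,8],
  ],
)

```text
clock: 46.8
position: [493.6, 60.3, 19.2]
ee_rot: [-0.12, -3.134, -0.001]
ft_force: [-11.7, 0.2, 4.4]
opening: 0.08
```

carry_out(
  steps=[
    [0,0,0,-1.3,0,0,8],
    [0,0,0,0,0,0,8],
    [0,0,0,0,0,0,8],
  ],
)

```text
clock: 47.18
position: [493.7, 60.0, 18.9]
ee_rot: [-0.12, -3.132, -0.001]
ft_force: [-15.9, 0.0, 6.5]
opening: 0.083
```

carry_out(
  steps=[
    [0,0,0,6,0,0,8],
    [0,0,0,4,3,0,8],
    [0,0,0,0,5,-1,8],
    [0,0,0,-4,0,0,8],
    [0,0,0,-3,0,0,8],
    [0,0,0,-2.5,0,0,8],
    [0,0,0,-1,0,0,8],
    [0,0,0,0,0,0,8],
  ],
)

```text
clock: 48.18
position: [494.8, 69.6, 20.0]
ee_rot: [-0.118, -3.131, -0.004]
ft_force: [-18.4, 5.8, 8.0]
opening: 0.079
```

carry_out(
  steps=[
    [0,0,0,-0.7,0,0,8],
    [0,0,0,0,0,0,8],
  ],
)

```text
clock: 48.42
position: [494.8, 69.6, 19.9]
ee_rot: [-0.117, -3.13, -0.004]
ft_force: [-21.0, 6.6, 9.2]
opening: 0.077
```

carry_out(
  steps=[
    [0,0,0,6,0,0,8],
    [0,0,0,10,0,0,8],
    [0,0,0,0,0,-30,8],
    [0,0,0,0,0,-50,8],
    [0,0,0,0,0,-50,8],
    [0,0,0,-20,0,-40,8],
    [0,0,0,-30,0,-20,8],
    [0,0,0,-30,0,0,8],
    [0,0,0,-30,0,0,8],
    [0,0,0,0,0,0,8],
    [0,0,0,0,0,0,8],
  ],
)

```text
clock: 49.8
position: [592.5, 60.4, 211.5]
ee_rot: [0.121, 3.138, 0.001]
ft_force: [0.0, 0.2, -0.5]
opening: 0.082
```

```bash
python3 - <<'E'
from tj import *
import pickle
st=telemetry.get_state();im=capture('wrist')[:,:,::-1].copy();print(st['position'].round(1),st['ft_force'].round(1))
cv2.imwrite('pics/w21.png',im);pickle.dump((st,im),open('w21.pkl','wb'))
E
```

```text
[592.5  60.4 211.5] [ 0.   0.2 -0.5]
```

View pics/w21.png

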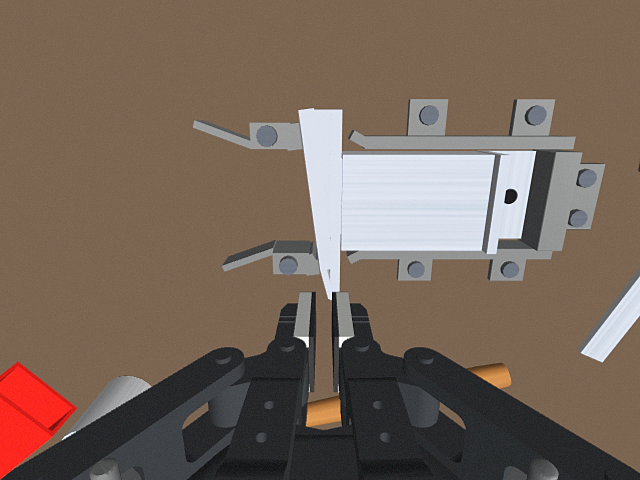

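```bash
python3 - <<'E'
import cv2
im=cv2.imread('pics/w21.png')
cv2.imwrite('pics/w21a.png',cv2.resize(im[90:300,240:390],None,fx=2.8,fy=2.8,interpolation=cv2.INTER_CUBIC))
cv2.imwrite('pics/w21b.png',cv2.resize(im[100:290,330:610],None,fx=2.8,fy=2.8,interpolation=cv2.INTER_CUBIC))
E
```

```text
(no output)
```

View pics/w21a.png

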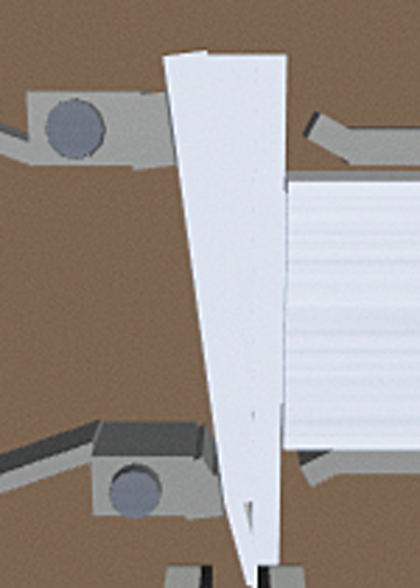

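View pics/w21b.png

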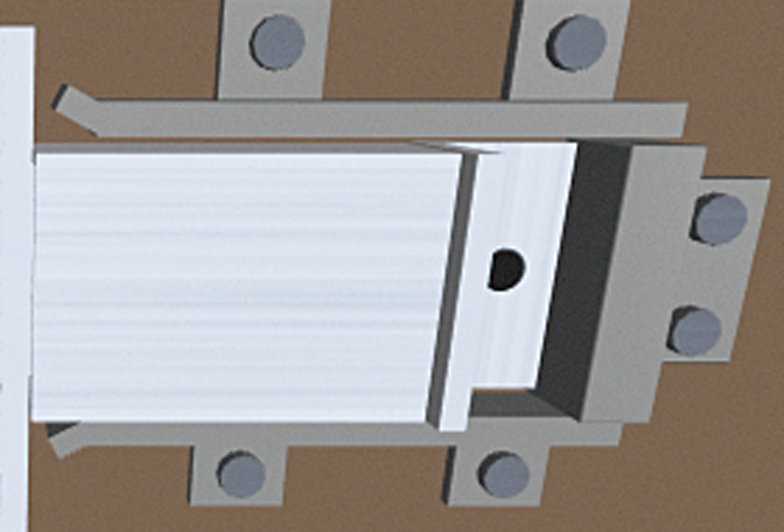

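```bash
python3 - <<'E'
from workcell import ticket
print(ticket.close_job())
E
```

```text
the job is handed in; nothing more can be done
None
```

The post foot is set up in the jig and the job was handed in at about 50 s of the 72 s allowed.

- **Cleat:** gripped by its upright leg and lowered between the rails. I pushed it until its toe met the end stop at about 7 N. The picture after release showed no gap at the stop.
- **Tube:** the bare-steel one; the red and yellow look-alikes were left alone. I squared it up from the side and pushed it in through the mouth by its end. It stalled against the cleat at about 14 N, and the wrist picture shows it flush.
- **Wedge:** carried over, turned end for end and lowered into the gap thin end first with its straight face to the tube. I then pushed it home with the fingers nearly shut. Its centre is about 11 mm along +x from the jig's origin.

**Last checks:**
- The first push reached about 18 N and stopped moving the wedge, and a second one to 16 N did not move it either. A third, off-centre to 21 N (just over the 12–20 N range), moved it 0.4 mm at most.
- After I let go and lifted clear, the wrist picture shows wedge, tube, cleat and stop touching with no gaps, and the wrist force was about zero.

**One small disagreement:** the fitted stop position (+1.9 mm) put the wedge's home nearer +15 mm than +11 mm. That equals about 0.5 mm in y, which is within the calibration error.

I did not intentionally touch any bystander, and the pictures showed none displaced.

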